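Put the edge-finishing station away: book in the paints, pack and snap shut the tool tray

ROBOT

A 6-joint arm with a two-finger parallel gripper is mounted at the origin on a cart in front of the work surface, level with it; the furniture and walls round the work are solid. World frame = base frame: x ahead of the robot, y to its left, z up, the work surface at z = 0. Lengths are in mm, angles in rad, forces in N, time in s.
With the tool pointing down it reaches from about 400 to 925 mm from the base axis. Payload 12.5 kg.
Tool frame: the origin (TCP) lies midway between the tips of the shut fingers; the grasp point (between the pads) lies 19 mm behind it; z points along the fingers, y is the line along which they close (so a half turn about z gives the same grasp; the last joint's range is limited). The gripper opens to 95 mm and grips with 3 to 60 N. Pads are 20 mm wide; open, the fingers measure 119 mm over their backs; the gripper's body (75 mm by 180 mm) begins 59 mm behind the grasp point.
Start: joints at [-1.367, 0.491, 1.559, -0, 1.092, -0.106], TCP at [190.566, -595.258, 214.661] pointing down, gripper open.
Joint ranges: [-3.1, 3.1], [-0.84, 2.19], [0.05, 2.79], [-1.13, 4.28], [0.06, 2.93], [-2.69, 2.69]. Speed limits (rad/s): [2.22, 2.22, 2.79, 3.14, 3.14, 3.14].

INTERFACE

Orientations are given as [roll, pitch, yaw] about the fixed x, y, z axes, in that order (R = Rz(yaw) Ry(pitch) Rx(roll)).
In Python, from cell import env gives the robot as it stands.
- The arm moves only by the tool arm_command, never from a script. Its argument "targets" is a list of rows, each a list of 5 numbers: the shift along the tool's x, y, z in mm, then the turn about the tool's z in degrees, then the opening, from 0 (shut) to 1 (fully open). In form: [[tx, ty, tz, roll, fingers], ...]. A call has 1 to 5 rows; each row is the pose to reach, as a shift and turn from the pose commanded when the call began, along the tool's axes at that moment; what a row does not reach only later rows make up. A row lasts 1/10 s, in which the tool goes at most 50 mm and 8.59 degrees, less where a joint would pass 70% of its speed; a pose out of reach is approached as far as the arm can. A call with a gripper value outside its range is refused whole. The fingers move at their own pace and stop on an object; the grip force is fixed at half the most. Time passes only in rows, so rows that repeat a pose let the fingers close. It gives the time, the measured TCP pose, the force, the opening and the grip force at its end, in the units of the state.
- env.state(): the state, without advancing time (a new reading comes with each control period).
- env.read_camera(name): name is "scene" or "top"; returns a dict with "frame" (480x640x3 uint8, red, green, blue), "vertical_fov" (degrees; the focal length in pixels is half the picture's height over the tangent of half this angle, whatever the lens; pixels are square), "cx", "cy" (the principal point, pixels), "k1" (the pictures are not rectified: a ray, as slopes to the right and down, at radius r is drawn at 1 + k1 r^2 times it, then the intrinsics apply), "world_from_camera" (4x4, takes a point from camera to world coordinates). Camera axes: x right, y down, z forward; pixel columns grow to the right and rows downward; lengths in mm; the calibration is good to about 2 mm. A picture is of the moment at which its call begins. There is no depth.
- env.job_done(): hands the job in; it is judged then, once.
The state is a dict: "t": time; "joints": joint angles; "qvel": joint speeds; "tau": joint torques, N m; "eef_pos": TCP position; "tcp_rot": TCP orientation; "ft_force": force on the tool from outside, world axes, zero at the start; "moment": the same for the moment, N m; "opening": opening from 0.0 (shut) to 1.0 (fully open); "grip_force": force on a finger pad.
Only numpy, scipy, OpenCV 4.12 (cv2) and the standard library are available. Lean on these libraries where they do the work, as an engineer would, in place of code of your own. Each camera call takes 0.05 s, during which the arm holds its last target. There are 200 camera calls.

TASK

Put the edge-finishing station away for the night. Stand every paint jar that is out on the code reader's mat, one to a ring, turned so that its bar code squarely faces the reader's window; lay the brush and the sanding block flat in their cut-outs in the tool tray, and then put the clear cover on the tray and press it down at both ends until all four orange clips have snapped over it. Leave the tack cup where it is.

Things in the scene. Friction and masses are not known exactly. Their poses are not given: they have to be found in the camera images.
- jar_1: jar of dark red edge paint, 46 mm in diameter, 48 mm tall, black cap (43 mm wide) above 36 mm; 0.09 kg. One side carries a white bar-code label, and a white paper seal runs from it over the cap's edge, so the marked side shows from above too. Origin: centre of the underside, z up; its +x points out through the middle of the code. May be absent
- jar_2: jar of tan edge paint, 46 mm in diameter, 48 mm tall, black cap (43 mm wide) above 36 mm; 0.09 kg. One side carries a white bar-code label, and a white paper seal runs from it over the cap's edge, so the marked side shows from above too. Origin: centre of the underside, z up; its +x points out through the middle of the code. May be absent
- jar_3: jar of dark blue edge paint, 46 mm in diameter, 48 mm tall, black cap (43 mm wide) above 36 mm; 0.09 kg. One side carries a white bar-code label, and a white paper seal runs from it over the cap's edge, so the marked side shows from above too. Origin: centre of the underside, z up; its +x points out through the middle of the code. May be absent
- jar_1_code (a point): middle of jar_1's bar code, on the jar's side 23 mm from its axis, 18 mm above its underside
- jar_2_code (a point): middle of jar_2's bar code, on the jar's side 23 mm from its axis, 18 mm above its underside
- jar_3_code (a point): middle of jar_3's bar code, on the jar's side 23 mm from its axis, 18 mm above its underside
- reader: fixed light grey code reader, 300 mm wide (y), 52 mm deep, 77 mm tall, three dark red windows 95 mm apart in its front; before it a black rubber mat 90 mm deep, 3 mm thick, a white ring 57 mm wide before each window. Origin: on the table under the middle of the front face; +x points from the mat into the housing: a rightly turned jar's +x points along it. Turned up to 0.12 rad
- spot_1 (a point): centre of the left (reader +y) ring on the mat's top, 45 mm before its window's middle (windows centred 31 mm above the table)
- spot_2 (a point): centre of the middle ring on the mat's top, 45 mm before its window's middle (windows centred 31 mm above the table)
- spot_3 (a point): centre of the right (reader -y) ring on the mat's top, 45 mm before its window's middle (windows centred 31 mm above the table)
- tray: fixed blue-grey tool tray, 192 mm (x) by 134 mm (y), walls 36 mm tall, black foam insert 24 mm tall with two cut-outs, floor 5 mm above the table. A finger channel 72 mm wide, open through both side walls, crosses both cut-outs at x = 0. Origin: centre of the underside; -x is the front end. At each end two orange spring clips at y = +-38 mm, 22 mm wide, 55 mm tall, leaning out at the top
- brush_bay (a point): where the brush's origin belongs: centre of its cut-out's floor (tray y = +34 mm). 168 mm long along the tray's x; 40 mm wide in the front half for the bristles, 28 mm in the back half for the handle, so the brush goes in only with its +x along the tray's +x
- block_bay (a point): where the sanding block's origin belongs: centre of its cut-out's floor (tray y = -30 mm), 118 mm long along the tray's x, 45 mm wide
- brush: flat brush, 152 x 30 x 9 mm, 28 g, lying flat, black bristles at its -x end, long grey handle (18 mm wide, from x = 0 to +76 mm) at its +x end. Origin: centre of the underside, z up
- block: cork sanding block, 36 mm (x) by 106 mm (y) by 24 mm, 50 g. Origin: centre of the underside, z up; its y lies along the tray's x (either way) in its cut-out
- cover: loose clear snap cover, 0.14 kg: plate 192 (x) by 134 (y) mm, 11 to 14 mm above its origin; tapered lip 11 mm deep below (5 mm play in the tray at first, 2 mm when home); lifting bar in the middle, 70 mm along x, 12 mm thick, top at 44 mm. Origin: centre, under the lip. Either end may go to the front. Laid on, it rests on the clips about 8 mm high; home, its origin is 25 mm above the tray's
- cover_pad_a (a point): orange push pad on the cover's top at its -x end, 70 mm from the middle; this end passes its two clips at a push of some 5 to 12 N and then stops hard
- cover_pad_b (a point): the same at its +x end
- clip_front_left (a joint): slide (m) of the orange spring clip at the tray's front end, left (+y): 0 at rest, grows as the cover's edge pushes it outward (about 3 mm), springs back to 0 once it has snapped over the cover
- clip_front_right (a joint): slide (m) of the orange spring clip at the tray's front end, right: 0 at rest, grows as the cover's edge pushes it outward (about 3 mm), springs back to 0 once it has snapped over the cover
- clip_back_left (a joint): slide (m) of the orange spring clip at the tray's back end, left (+y): 0 at rest, grows as the cover's edge pushes it outward (about 3 mm), springs back to 0 once it has snapped over the cover
- clip_back_right (a joint): slide (m) of the orange spring clip at the tray's back end, right: 0 at rest, grows as the cover's edge pushes it outward (about 3 mm), springs back to 0 once it has snapped over the cover
- tack_cup: small pressed zinc cup of brass tacks, 74 x 76 x 28 mm, a bystander; origin: centre of the underside
There are look-alikes about, which are no part of the job. What is shaped like the jar_1 but turquoise is not meant.

How it is judged (in metres and radians):
On the way, in this order (a step that is already met when the one before it is completed fails the run):
1. the brush and the sanding block lie flat in their cut-outs (x of brush in the frame of tray between -0.02 and 0.014 m and y of brush in the frame of tray between 0.024 and 0.044 m and z of each of brush, block in the frame of tray below 0.011 m and angle between the x axis of brush and the x axis of tray, either way round below 0.12 rad and angle between each of brush, block's own z axis and vertical below 0.1 rad and x of block in the frame of tray between -0.012 and 0.012 m and y of block in the frame of tray between -0.04 and -0.02 m and angle between the y axis of block and the x axis of tray, either way round below 0.12 rad), for 0.2 s.
2. the cover is home with all four clips snapped over it (z of cover in the frame of tray below 0.027 m and angle between cover's own z axis and vertical below 0.015 rad and horizontal distance between cover and tray below 0.006 m and value of joint each of clip_front_left, clip_front_right, clip_back_left, clip_back_right below 0.0015 m), for 0.2 s.
At the end, for the whole second after the job is handed in: Each jar present stands upright within 12 mm of its own ring's centre, code turned to that window within 15 degrees; brush and sanding block lie flat in their cut-outs within about 10 mm and 7 degrees; the cover is home (height within 2 mm, level) and all four clips are back over it (all of step 1 and all of step 2 and angle between each of jar_1, jar_2, jar_3's own z axis and vertical below 0.1 rad and z of each of jar_1, jar_2, jar_3 in the frame of reader below 0.008 m and angle between the x axis of each of jar_1, jar_2, jar_3 and the x axis of reader, either way round below 0.26 rad and x of each of jar_1_code, jar_2_code, jar_3_code in the frame of reader above -0.04 m and (horizontal distance between jar_1 and spot_1 below 0.012 m or horizontal distance between jar_1 and spot_2 below 0.012 m or horizontal distance between jar_1 and spot_3 below 0.012 m) and (horizontal distance between jar_2 and spot_1 below 0.012 m or horizontal distance between jar_2 and spot_2 below 0.012 m or horizontal distance between jar_2 and spot_3 below 0.012 m) and (horizontal distance between jar_3 and spot_1 below 0.012 m or horizontal distance between jar_3 and spot_2 below 0.012 m or horizontal distance between jar_3 and spot_3 below 0.012 m)); the robot touches nothing.
It fails at once if the tack cup is pushed more than 3 cm (distance of tack_cup from where it was at the start of the episode above 0.03 m).
Of jar_1, jar_2, jar_3 only 2 to 3 are there at a start; the rules pass over those that are not, and their reading is None.
At some moment in a run one of brush, block, jar_1, jar_2, jar_3 may be knocked a few centimetres aside while the robot is not near it.
Once in a run the grip may slacken for a moment while it holds something.
It also fails if it takes over 210 s, if anything falls off the work surface, if the arm or the gripper's body presses on something with over 40 N, if the wrist force passes 120 N, or if a joint passes its speed limit or range.

## Working session

There is one attempt and no reset: what is moved stays moved. The work goes in short steps, Python scripts to look and compute and a tool call to move; the robot and the scene stay as the last step left them, time stands still between calls to the robot, and variables do not carry over. Pictures are saved under pics/ and viewed, at most 14 in all, crops included, and the job is handed in when it is done.

Besides the shell and the picture viewer there is one more tool, called after ">>>" in YAML: its name, and indented under it one key for each argument. arm_command: Moves the arm, as the interface text tells. Its arguments: {"type":"object","properties":{"targets":{"type":"array","items":{"type":"array","items":{"type":"number"}}}},"required":["targets"]}

```bash
ls; mkdir -p pics; cat > h.py <<'E'
import numpy as np, cv2
from cell import env
def cam(n):
    c=env.read_camera(n); c['f']=240/np.tan(np.radians(c['vertical_fov'])/2); return c
def ray(c,u,v):
    d=np.array([(u-c['cx'])/c['f'],(v-c['cy'])/c['f']]); s=d.copy()
    for _ in range(20): s=d/(1+c['k1']*(s@s))
    T=np.array(c['world_from_camera']); return T[:3,3],T[:3,:3]@np.array([s[0],s[1],1])
def onz(c,u,v,z):
    o,d=ray(c,u,v); return (o+d*(z-o[2])/d[2])
def proj(c,p):
    T=np.array(c['world_from_camera']); q=T[:3,:3].T@(np.array(p,float)-T[:3,3]); s=q[:2]/q[2]
    s=s*(1+c['k1']*(s@s)); return s*c['f']+[c['cx'],c['cy']]
def save(c,n): cv2.imwrite('pics/'+n,c['frame'][:,:,::-1])
def delta(p,yaw=None):
    "shift in tool axes from the current commanded pose to world p; tool down"
    s=env.state(); from scipy.spatial.transform import Rotation as R
    M=R.from_euler('xyz',s['tcp_rot']).as_matrix(); return M.T@(np.array(p)-s['eef_pos'])
E
python3 - <<'E'
from h import *
for n in ('scene','top'):
    c=cam(n); save(c,n+'0.png'); print(n,c['f'],c['cx'],c['cy'],c['k1'],np.round(c['world_from_camera'],3).tolist())
print(env.state())
E
```

```text
pics
scene 462.93151643929167 325.9869890633953 240.37296774716756 0.005051528022236563 [[-0.735, -0.47, 0.488, 31.066], [-0.678, 0.512, -0.528, 538.063], [-0.002, -0.719, -0.695, 739.357], [0.0, 0.0, 0.0, 1.0]]
top 516.0337983802631 324.7718687732787 232.0870380102151 -0.017377325426277807 [[-0.027, -0.986, 0.164, 320.62], [-1.0, 0.025, -0.011, 25.331], [0.006, -0.164, -0.986, 1197.07], [0.0, 0.0, 0.0, 1.0]]
{'t': 0.1, 'joints': array([-1.36661187e+00,  4.91486201e-01,  1.55938268e+00, -1.69137765e-06,
        1.09172019e+00, -1.05602635e-01]), 'qvel': array([ 0.0021131 , -0.00094855, -0.00257212, -0.00074947,  0.00151493,
       -0.00069598]), 'tau': array([ 3.33322074e-03, -6.13623762e+01, -2.58605611e+01,  6.94329059e-02,
        4.70497739e-02, -2.66224470e-05]), 'eef_pos': array([ 190.51022921, -595.02846435,  214.13032287]), 'tcp_rot': array([-3.14060162e+00, -1.03537461e-04,  3.09787825e-01]), 'ft_force': array([0.01953992, 0.429196  , 0.36324404]), 'moment': array([-0.0545115 , -0.07377148, -0.07587882]), 'grip_force': 0.0, 'opening': 1.0004726033498563}
```

View pics/scene0.png

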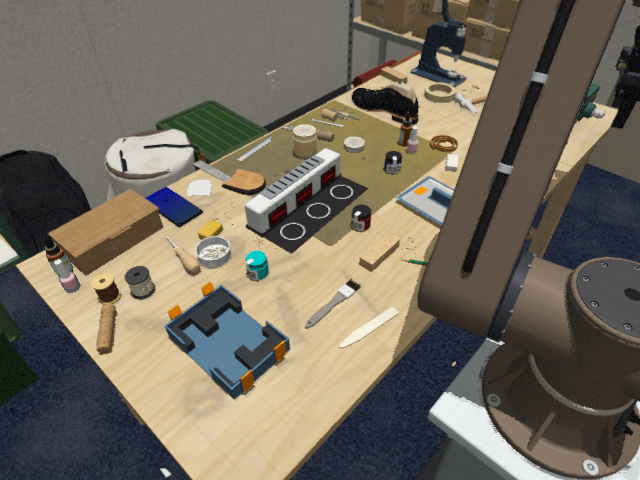

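View pics/top0.png

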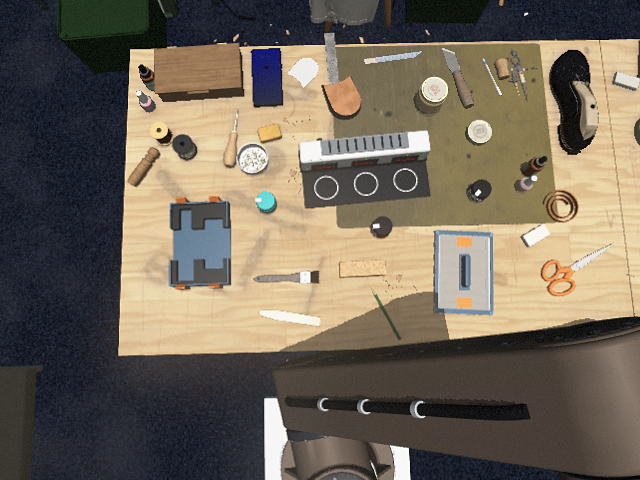

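The scene view shows a dark red jar at (361,217) and another dark jar at (393,162). The turquoise decoy is at (257,265). In the top view the tray is at (200,244), the brush at (287,277), the block at (362,268), the cover at (463,272) and the reader mat at (366,185). Next I'll zoom in on the tray and the jars.

```bash
python3 - <<'E'
from h import *
a=cv2.imread('pics/top0.png'); b=cv2.imread('pics/scene0.png')
def z(im,x,y,w,h): return cv2.resize(im[y:y+h,x:x+w],(400,300),interpolation=cv2.INTER_CUBIC)
o=np.vstack([np.hstack([z(a,140,185,140,105),z(a,355,160,160,120)]),np.hstack([z(b,335,145,100,75)[:, :],z(a,245,230,160,120)])])
cv2.imwrite('pics/z0.png',o)
E
```

```text
(no output)
```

View pics/z0.png

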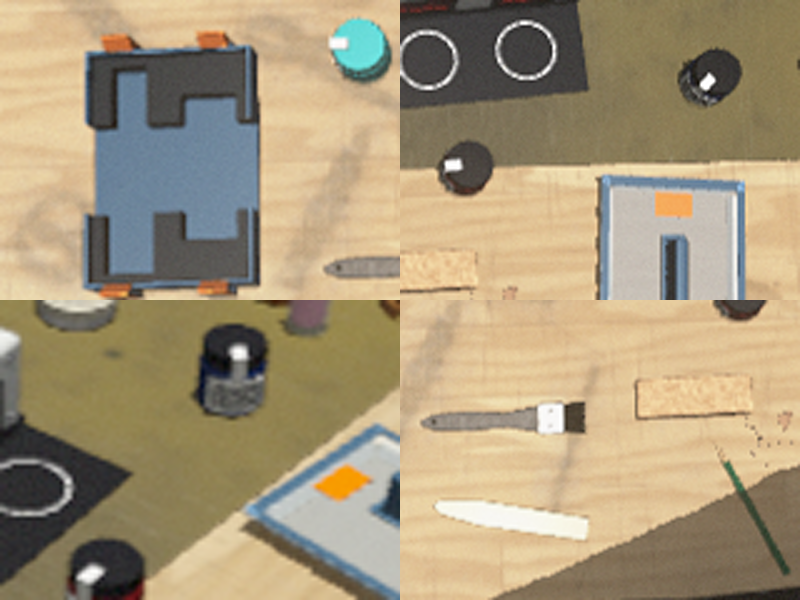

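The tray's wide bay half is at image bottom-left, so tray +x ≈ world +x and +y ≈ world +y. jar_1 is dark red with its seal facing image-left. jar_3 is dark blue with its seal facing down and left. The brush handle points to image-left and the block is at (362,268). Next I'll measure everything with masks.

```bash
cat > m.py <<'E'
from h import *
from scipy.spatial import ConvexHull
def blob(mask,roi,k=3):
    x0,y0,x1,y1=roi; m=np.zeros_like(mask); m[y0:y1,x0:x1]=mask[y0:y1,x0:x1]
    if k: m=cv2.morphologyEx(m,cv2.MORPH_CLOSE,np.ones((k,k)))
    cs,_=cv2.findContours(m,cv2.RETR_EXTERNAL,cv2.CHAIN_APPROX_NONE)
    return max(cs,key=cv2.contourArea)
def cen(h):
    M=cv2.moments(h); return M['m10']/M['m00'],M['m01']/M['m00']
def hsv(c): 
    h=cv2.cvtColor(c['frame'],cv2.COLOR_RGB2HSV).astype(int); return h[...,0],h[...,1],h[...,2]
def jar(c,u,v,r=16,dark=75):
    H,S,V=hsv(c); roi=(u-r,v-r,u+r,v+r)
    m=((V<dark)|((S<60)&(V>110))).astype(np.uint8)*255
    h=cv2.convexHull(blob(m,roi)); p=onz(c,*cen(h),25)
    w=((S<60)&(V>150)).astype(np.uint8)*255; b=blob(w,roi,0); s=onz(c,*cen(b),48)
    d=(s-p)[:2]; return p[:2].round(1),s[:2].round(1),round(float(np.hypot(*d)),1),round(float(np.degrees(np.arctan2(d[1],d[0]))),1),round(cv2.contourArea(h)),round(cv2.contourArea(b))
def rect(c,mask,roi,z,k=3):
    b=blob(mask.astype(np.uint8)*255,roi,k); pts=np.array([onz(c,u,v,z)[:2] for u,v in b[:,0,:]],np.float32)
    (x,y),(w,h),a=cv2.minAreaRect(pts); return [round(float(t),1) for t in (x,y,w,h,a)],pts
E
python3 - <<'E'
from m import *
c=cam('top'); H,S,V=hsv(c)
print('j1',jar(c,381,227)); print('j3',jar(c,479,190))
for n,(u,v) in dict(j1=(361,217),j3=(393,162)).items():
    pass
orange=(H>5)&(H<16)&(S>200)&(V>150)
for n,r in dict(FL=(165,280,198,300),FR=(200,280,228,300),BL=(165,190,196,205),BR=(198,190,228,205),Pb=(450,228,478,250),Pa=(450,290,478,312)).items():
    try: b=blob(orange.astype(np.uint8)*255,r,0); print(n,np.round(cen(b),1),cv2.contourArea(b),onz(c,*cen(b),14 if n[0]=='P' else 50).round(1))
    except Exception as e: print(n,e)
blue=(H>95)&(H<118)&(S>60)
dark=V<75
R,p=rect(c,blue|dark,(160,190,240,300),36); print('tray36',R,p.min(0),p.max(0))
R,p=rect(c,blue|dark,(160,190,240,300),0); print('tray0',R,p.min(0),p.max(0))
R,p=rect(c,blue|dark,(425,222,505,322),12); print('cover',R)
wood=(S>90)
R,p=rect(c,blue,(452,245,478,298),44,0);print('bar',R)
R,p=rect(c,~((H>8)&(H<25)&(S>60)&(V>110)),(246,262,326,292),6); print('brush',R)
# rings: white on mat
w=(S<60)&(V>130)
P=[]
for u in (327,366,405):
    v={327:187,366:184,405:180}[u]; b=blob(w.astype(np.uint8)*255,(u-17,v-14,u+17,v+14),0); e=cv2.fitEllipse(b); q=onz(c,*e[0],3); P.append(q); print('ring',np.round(e[0],1),np.round(e[1],1),q.round(1))
d=P[0]-P[2]; print('len',np.hypot(d[0],d[1]),'reader yaw',np.degrees(np.arctan2(-d[0],d[1])))
for u,v in [(340,262),(340,276),(385,261),(386,275)]: print('blk',onz(c,u,v,24).round(1))
print([ (int(H[268,u]),int(S[268,u]),int(V[268,u])) for u in (330,345,360,375,395)])
E
```

```text
j1 (array([ 525. , -117.8]), array([ 523.6, -103. ]), 14.9, 95.1, 310, 20)
j3 (array([ 605.5, -350.1]), array([ 594.9, -340.1]), 14.5, 136.4, 384, 16)
FL max() iterable argument is empty
FR max() iterable argument is empty
BL max() iterable argument is empty
BR max() iterable argument is empty
Pb max() iterable argument is empty
Pa max() iterable argument is empty
tray36 [497.6, 297.3, 189.6, 137.7, 0.6] [402.2457  228.36655] [592.54895 367.03802]
tray0 [503.1, 305.7, 195.5, 142.0, 0.6] [404.77655 234.66182] [600.98035 377.63297]
cover [417.4, -305.7, 131.2, 188.5, 85.7]
bar [414.9, -298.3, 20.4, 79.1, 86.0]
brush [416.2, 104.6, 147.5, 27.7, 88.5]
ring [325.9 187.4] [23.4 24.1] [627.1   6.8   3. ]
ring [365.5 183.4] [23.2 23.7] [634.4 -88.    3. ]
ring [405.  179.7] [22.9 24. ] [ 641.3 -182.7    3. ]
len 190.0218052129228 reader yaw 4.280516591148222
blk [445.7 -20.3  24. ]
blk [413.7 -19.3  24. ]
blk [ 445.3 -123.2   24. ]
blk [ 413.3 -124.    24. ]
[(18, 82, 227), (18, 88, 237), (17, 93, 235), (17, 96, 234), (17, 94, 218)]
```

>>> arm_command:
  targets:
    - [46.7,-8.1,0,-8.5,1]
    - [93.4,-16.2,0,-17,1]
    - [140.1,-24.4,0,-25.5,1]
    - [186.8,-32.6,0,-34,1]
    - [233.5,-40.7,0,-42.5,1]

```text
t: 0.65
eef_pos: [402.0, -484.2, 214.5]
tcp_rot: [-3.141, -0.0, 1.057]
ft_force: [-0.7, -0.6, 0.6]
opening: 0.999
grip_force: 0.0
```

>>> arm_command:
  targets:
    - [45,-19.8,0,-8.5,1]
    - [90,-39.5,0,-17,1]
    - [135,-59.3,0,-25.5,1]
    - [180,-79,0,-28,1]
    - [225.5,-98.8,0,-28,1]

```text
t: 1.15
eef_pos: [426.4, -238.6, 214.6]
tcp_rot: [-3.142, 0.0, 1.542]
ft_force: [1.1, 0.9, 0.2]
opening: 1.002
grip_force: 0.0
```

>>> arm_command:
  targets:
    - [49,0,0,0,0.7]
    - [98,0,0,0,0.7]
    - [147,0,0,0,0.7]
    - [196,0,0,0,0.7]
    - [245,0,0,0,0.7]

```text
t: 1.65
eef_pos: [433.8, 6.3, 214.7]
tcp_rot: [3.141, 0.0, 1.54]
ft_force: [0.7, 0.6, -0.3]
opening: 0.705
grip_force: 0.0
```

```bash
cat >> h.py <<'E'
def go(x,y,z,psi=None):
    s=env.state(); from scipy.spatial.transform import Rotation as R
    M=R.from_euler('xyz',s['tcp_rot']).as_matrix(); t=M.T@(np.array([x,y,z])-s['eef_pos'])
    cur=np.degrees(s['tcp_rot'][2]); print('at',s['eef_pos'].round(1),'psi',round(cur,2),'shift',t.round(1),'roll',None if psi is None else round(cur-psi,1),'t',round(s['t'],2),'F',s['ft_force'].round(1),'op',round(s['opening'],3),'g',round(s['grip_force'],1))
E
python3 - <<'E'
from m import *
go(416.5,116.6,100,88.5)
for n in ('top','scene'):
    c=cam(n); save(c,n+'1.png'); H,S,V=hsv(c)
    o=((H>4)&(H<18)&(S>170)&(V>110)).astype(np.uint8)*255
    cs,_=cv2.findContours(o,cv2.RETR_EXTERNAL,cv2.CHAIN_APPROX_NONE)
    for b in cs:
        if cv2.contourArea(b)>8: print(n,cv2.boundingRect(b),cv2.contourArea(b),np.round(cen(b),1))
E
```

```text
at [433.8   6.3 214.7] psi 88.23 shift [109.8 -20.7 114.7] roll -0.3 t 1.65 F [ 0.7  0.6 -0.3] op 0.705 g 0.0
top (552, 262, 7, 16) 10.5 [556.1 270. ]
top (176, 198, 10, 5) 26.0 [180.6 199.6]
top (210, 197, 9, 4) 23.0 [213.8 198.5]
scene (240, 372, 14, 20) 123.0 [247.3 381.3]
scene (275, 343, 10, 19) 101.0 [279.9 351.6]
scene (168, 308, 13, 11) 15.0 [174.3 313.6]
scene (202, 286, 10, 10) 9.0 [207.4 291. ]
```

>>> arm_command:
  targets:
    - [45,-8,0,0,0.6]
    - [90,-17,0,0,0.6]
    - [110,-20.5,40,0,0.6]
    - [110,-20.5,90,0,0.6]
    - [110,-20.5,140,0,0.6]

```text
t: 2.25
eef_pos: [417.3, 115.3, 73.6]
tcp_rot: [3.139, -0.0, 1.542]
ft_force: [1.2, -0.2, -1.2]
opening: 0.6
grip_force: 0.0
```

>>> arm_command:
  targets:
    - [0,0,40,0,0.6]
    - [0,0,60,0,0.6]
    - [0,0,71.5,0,0.6]
    - [0,0,71.5,0,0.6]
    - [0,0,71.5,0,0.1]

```text
t: 2.75
eef_pos: [417.1, 114.5, 3.0]
tcp_rot: [-3.141, 0.0, 1.54]
ft_force: [0.5, -0.3, -0.2]
opening: 0.558
grip_force: 0.0
```

>>> arm_command:
  targets:
    - [0,0,0,0,0]
    - [0,0,0,0,0]
    - [0,0,0,0,0]
    - [0,0,0,0,0]
    - [0,0,0,0,0]

```text
t: 3.25
eef_pos: [417.1, 115.0, 3.3]
tcp_rot: [3.141, 0.0, 1.54]
ft_force: [0.1, 0.5, 0.7]
opening: 0.157
grip_force: 30.0
```

>>> arm_command:
  targets:
    - [0,0,-20,0,0]
    - [0,0,-60,0,0]
    - [0,0,-100,0,0]
    - [0,0,-140,0,0]
    - [0,0,-140,0,0]

```text
t: 3.75
eef_pos: [418.6, 115.2, 147.2]
tcp_rot: [3.134, -0.001, 1.54]
ft_force: [0.3, 0.4, -1.1]
opening: 0.153
grip_force: 29.8
```

```bash
python3 - <<'E'
from m import *
go(498,301,100,0.6)
a=cv2.imread('pics/top1.png'); b=cv2.imread('pics/scene1.png')
c=cam('top'); d=cam('scene'); save(c,'top2.png'); save(d,'scene2.png')
A=c['frame'][:,:,::-1];B=d['frame'][:,:,::-1]
z=lambda im,x,y,w,h: cv2.resize(im[y:y+h,x:x+w],(400,300),interpolation=cv2.INTER_CUBIC)
o=np.vstack([np.hstack([z(A,160,190,80,60),z(A,160,240,80,60)]),np.hstack([z(B,160,280,136,102),z(A,240,215,120,90)])])
cv2.imwrite('pics/z2.png',o)
E
```

```text
at [418.6 115.2 147.2] psi 88.26 shift [188.   73.3  47.9] roll 87.7 t 3.75 F [ 0.3  0.4 -1.1] op 0.153 g 29.8
```

View pics/z2.png

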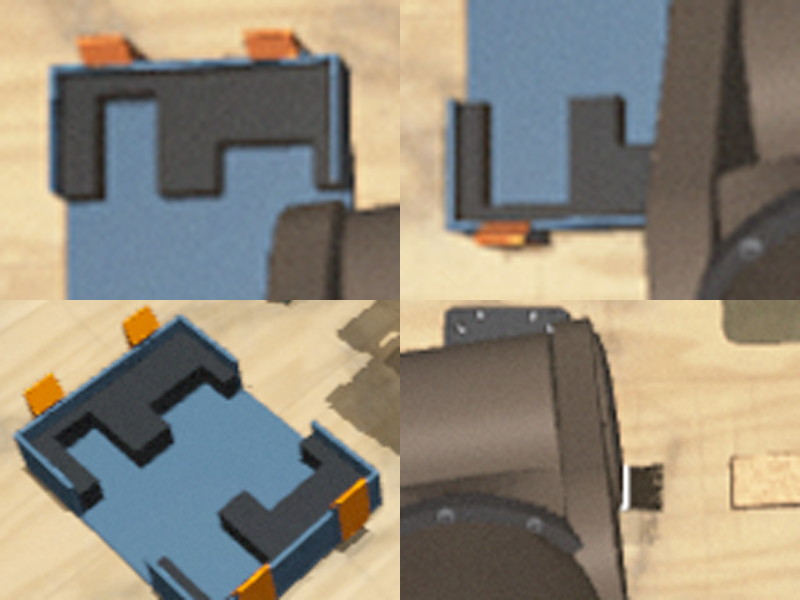

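Top-view crop: tray back corners at px (170.4,203.6) and (227.4,201.0), front-left at (169.6,285.6). Scene crop: back-left (166.1,325.2), back-right (221.2,286.1), front-right (289.2,337.8). The brush is gripped with its bristles toward -y, and the block is undisturbed.

```bash
python3 - <<'E'
from m import *
c=cam('top'); d=cam('scene')
for n,k,u,v in [('BL',c,170.4,203.6),('BR',c,227.4,201),('FL',c,169.6,285.6),('FR',c,230,284.8),('BL',d,166.1,325.2),('BR',d,221.2,286.1),('FR',d,289.2,337.8)]:
    print(n,onz(k,u,v,36).round(1))
# floor channel at z=5 & foam edges: centre of bay slots (foam top z=24), crop1
for n,u,v,z in [('slotB left',160+103/5,190+98/5,24),('slotB right',160+158/5,190+98/5,24),('blkslot L',160+222/5,190+147/5,24),('blkslot R',160+314/5,190+147/5,24)]: print(n,onz(c,u,v,z).round(1))
p=onz(c,240+655/400*0+ (655-400)*.3,215+(470-300)*.3,80);print(p)
E
```

```text
BL [589.4 366.1  36. ]
BR [592.1 235.   36. ]
FL [401.2 363.8  36. ]
FR [399.5 228.4  36. ]
BL [589.4 367.8  36. ]
BR [589.6 240.7  36. ]
FR [403.1 233.9  36. ]
slotB left [577.3 345.6  24. ]
slotB right [576.6 320.1  24. ]
blkslot L [552.7 290.1  24. ]
blkslot R [551.6 247.6  24. ]
[432.33531261  33.16704135  80.        ]
```

>>> arm_command:
  targets:
    - [44.4,16.3,0,8.5,0]
    - [88.8,32.6,0,17,0]
    - [133.2,49,0,25.5,0]
    - [177.6,65.3,0,34,0]
    - [222,81.6,0,42.5,0]

```text
t: 4.45
eef_pos: [505.3, 336.2, 140.9]
tcp_rot: [-3.141, 0.003, 0.812]
ft_force: [-0.5, -0.3, 0.2]
opening: 0.149
grip_force: 29.8
```

>>> arm_command:
  targets:
    - [0,0,0,8.5,0]
    - [0,0,0,17,0]
    - [0,0,0,25.5,0]
    - [0,0,0,34,0]
    - [0,0,0,42.5,0]

```text
t: 4.95
eef_pos: [504.8, 334.1, 140.8]
tcp_rot: [3.14, 0.003, 0.07]
ft_force: [-0.5, 0.3, -0.6]
opening: 0.15
grip_force: 29.8
```

>>> arm_command:
  targets:
    - [0,0,20,2.5,0]
    - [0,0,50,2.5,0]
    - [0,0,70,2.5,0]
    - [0,0,70,2.5,0]
    - [0,0,70,2.5,0]

```text
t: 5.45
eef_pos: [505.1, 334.2, 72.1]
tcp_rot: [3.141, 0.002, 0.033]
ft_force: [-0.1, -0.0, -0.6]
opening: 0.15
grip_force: 29.8
```

```bash
python3 - <<'E'
from m import *
go(506.9,334.6,9,0.8)
c=cam('top'); d=cam('scene')
A=c['frame'][:,:,::-1];B=d['frame'][:,:,::-1]
z=lambda im,x,y,w,h: cv2.resize(im[y:y+h,x:x+w],(400,300),interpolation=cv2.INTER_CUBIC)
cv2.imwrite('pics/z3.png',np.hstack([z(A,140,185,140,105),z(B,150,260,160,120)]))
E
```

```text
at [505.1 334.2  72.1] psi 1.88 shift [ 2.  -0.4 63.1] roll 1.1 t 5.45 F [-0.1 -0.  -0.6] op 0.15 g 29.8
```

View pics/z3.png

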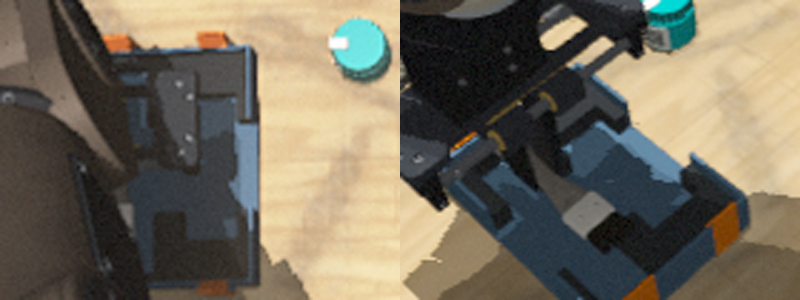

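The brush is held with its ferrule and bristles over the wide front slot. I'll lower it.

>>> arm_command:
  targets:
    - [2,-0.4,20,1,0]
    - [2,-0.4,40,1,0]
    - [2,-0.4,52,1,0]
    - [2,-0.4,60,1,0]
    - [2,-0.4,63,1,0]

```text
t: 6.05
eef_pos: [507.4, 334.9, 9.9]
tcp_rot: [3.141, 0.0, 0.015]
ft_force: [0.0, 0.2, -1.0]
opening: 0.151
grip_force: 29.8
```

>>> arm_command:
  targets:
    - [0,0,0,0,0]
    - [0,0,0,0,0.15]
    - [0,0,0,0,0.3]
    - [0,0,0,0,0.38]
    - [0,0,0,0,0.38]

```text
t: 6.55
eef_pos: [507.4, 334.9, 10.4]
tcp_rot: [-3.141, -0.0, 0.015]
ft_force: [-0.4, -0.1, 0.8]
opening: 0.337
grip_force: 0.0
```

>>> arm_command:
  targets:
    - [0,0,-20,0,0.38]
    - [0,0,-60,0,0.38]
    - [0,0,-110,0,0.38]
    - [0,0,-150,0,0.5]
    - [0,0,-150,0,0.6]

```text
t: 7.05
eef_pos: [509.2, 335.9, 165.8]
tcp_rot: [-3.138, -0.008, 0.015]
ft_force: [0.2, -0.4, 1.0]
opening: 0.497
grip_force: 0.0
```

>>> arm_command:
  targets:
    - [-8,41,0,-8.5,0.75]
    - [-17,82,0,-17,0.75]
    - [-25,123,0,-25.5,0.75]
    - [-34,164,0,-34,0.75]
    - [-42,204,0,-42.5,0.75]

```text
t: 7.55
eef_pos: [467.9, 130.1, 159.6]
tcp_rot: [-3.141, 0.001, 0.758]
ft_force: [0.9, -0.3, -0.8]
opening: 0.747
grip_force: 0.0
```

>>> arm_command:
  targets:
    - [-34,24,0,-8.5,0.75]
    - [-68,48,0,-17,0.75]
    - [-101,73,0,-25.5,0.75]
    - [-135,97,0,-34,0.75]
    - [-169,121,0,-42.5,0.75]

```text
t: 8.05
eef_pos: [429.2, -66.0, 159.7]
tcp_rot: [-3.141, 0.0, 1.417]
ft_force: [0.5, 0.2, 0.1]
opening: 0.747
grip_force: 0.0
```

>>> arm_command:
  targets:
    - [0,0,10,-4,0.75]
    - [0,0,40,-4,0.75]
    - [0,0,60,-4,0.75]
    - [0,0,60,-4,0.75]
    - [0,0,60,-4,0.75]

```text
t: 8.55
eef_pos: [429.9, -64.5, 100.1]
tcp_rot: [-3.141, -0.0, 1.482]
ft_force: [-0.0, -0.0, 0.0]
opening: 0.749
grip_force: 0.0
```

```bash
python3 - <<'E'
from m import *
go(430,-71.7,6,90)
c=cam('top'); d=cam('scene')
A=c['frame'][:,:,::-1];B=d['frame'][:,:,::-1]
z=lambda im,x,y,w,h: cv2.resize(im[y:y+h,x:x+w],(400,300),interpolation=cv2.INTER_CUBIC)
cv2.imwrite('pics/z4.png',np.vstack([np.hstack([z(A,140,185,140,105),z(B,150,260,160,120)]),np.hstack([z(A,310,160,200,150),z(B,320,140,160,120)])]))
H,S,V=hsv(c)
R,p=rect(c,(V<75)&0,(1,1,2,2),14) if 0 else (0,0)
print('j1',jar(c,381,227)); print('j3',jar(c,479,190))
E
```

```text
at [429.9 -64.5 100.1] psi 84.9 shift [-7.2  0.9 94.1] roll -5.1 t 8.55 F [-0. -0.  0.] op 0.749 g 0.0Traceback (most recent call last):
  File "<stdin>", line 9, in <module>
  File "m.py", line 16, in jar
    w=((S<60)&(V>150)).astype(np.uint8)*255; b=blob(w,roi,0); s=onz(c,*cen(b),48)
                                                                       ~~~^^^
  File "m.py", line 9, in cen
    M=cv2.moments(h); return M['m10']/M['m00'],M['m01']/M['m00']
                             ~~~~~~~~^~~~~~~~~
ZeroDivisionError: float division by zero
```

View pics/z4.png

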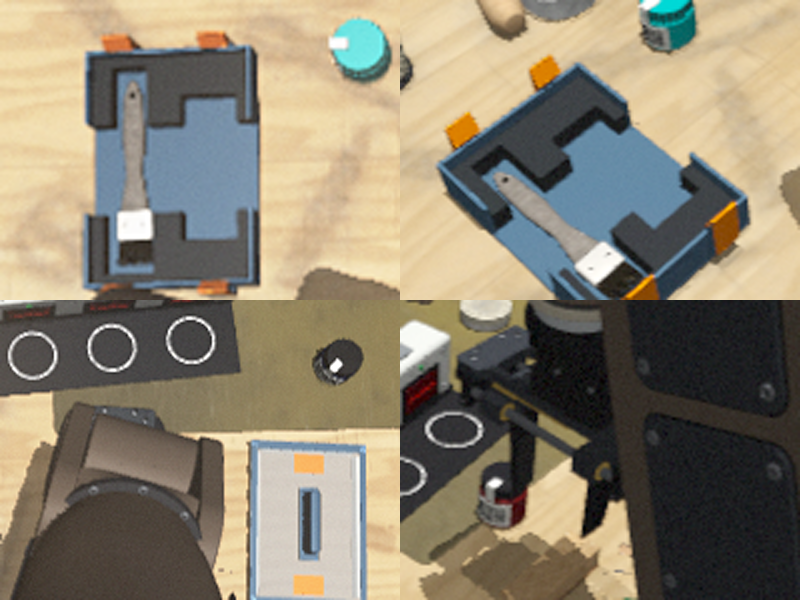

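The brush lies in its cut-out with the bristles at the front. The rest of the scene is unchanged. Now the block.

>>> arm_command:
  targets:
    - [-7,1,20,-5,0.75]
    - [-7,1,50,-5,0.75]
    - [-7,1,80,-5,0.75]
    - [-7,1,94,-5,0.75]
    - [-7,1,94,-5,0.75]

```text
t: 9.15
eef_pos: [430.2, -71.5, 5.4]
tcp_rot: [-3.14, -0.0, 1.569]
ft_force: [0.7, 0.4, -0.0]
opening: 0.754
grip_force: 0.0
```

>>> arm_command:
  targets:
    - [0,0,0,0,0.3]
    - [0,0,0,0,0]
    - [0,0,0,0,0]
    - [0,0,0,0,0]
    - [0,0,0,0,0]

```text
t: 9.65
eef_pos: [430.7, -71.7, 6.5]
tcp_rot: [3.141, 0.0, 1.569]
ft_force: [1.1, -0.1, 0.6]
opening: 0.389
grip_force: 0.4
```

>>> arm_command:
  targets:
    - [0,0,-20,0,0]
    - [0,0,-60,0,0]
    - [0,0,-100,0,0]
    - [0,0,-140,0,0]
    - [0,0,-140,0,0]

```text
t: 10.15
eef_pos: [432.0, -72.1, 150.2]
tcp_rot: [3.134, 0.002, 1.569]
ft_force: [1.4, -0.3, -0.9]
opening: 0.372
grip_force: 29.9
```

```bash
python3 - <<'E'
from m import *
go(497.4,270.5,100,0.8)
d=cam('scene'); B=d['frame'][:,:,::-1]; A=cam('top')['frame'][:,:,::-1]
z=lambda im,x,y,w,h: cv2.resize(im[y:y+h,x:x+w],(400,300),interpolation=cv2.INTER_CUBIC)
cv2.imwrite('pics/z5.png',np.hstack([z(A,300,200,160,120),z(B,320,140,200,150)]))
E
```

```text
at [432.  -72.1 150.2] psi 89.91 shift [342.8  64.5  49.8] roll 89.1 t 10.15 F [ 1.4 -0.3 -0.9] op 0.372 g 29.9
```

View pics/z5.png

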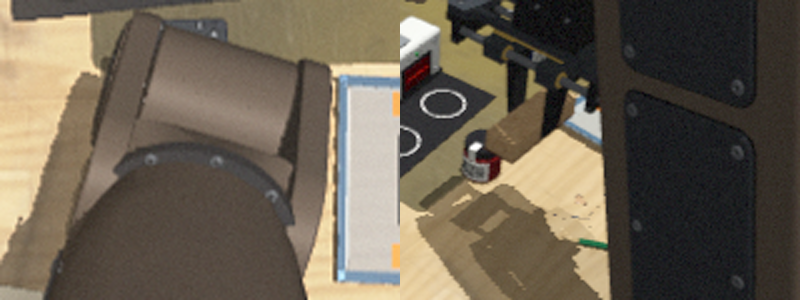

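The block is gripped and lifted (opening 0.37 ≈ 36 mm). I'll carry it to the tray.

>>> arm_command:
  targets:
    - [43,8,0,8.5,0]
    - [86,16,0,17,0]
    - [129,24,0,25.5,0]
    - [171,32,0,34,0]
    - [214,40,0,42.5,0]

```text
t: 10.75
eef_pos: [468.7, 134.3, 144.3]
tcp_rot: [-3.14, 0.002, 0.92]
ft_force: [0.5, -1.8, 0.2]
opening: 0.373
grip_force: 29.9
```

>>> arm_command:
  targets:
    - [22,-14,0,8.5,0]
    - [45,-28,0,17,0]
    - [67,-41,0,25.5,0]
    - [89,-55,0,34,0]
    - [111.5,-69,0,42.5,0]

```text
t: 11.25
eef_pos: [480.4, 264.1, 143.9]
tcp_rot: [3.141, 0.003, 0.178]
ft_force: [0.9, 0.3, -1.6]
opening: 0.372
grip_force: 29.9
```

>>> arm_command:
  targets:
    - [0,0,20,4.1,0]
    - [0,0,40,4.1,0]
    - [0,0,60,4.1,0]
    - [0,0,60,4.1,0]
    - [0,0,60,4.1,0]

```text
t: 11.75
eef_pos: [480.7, 263.0, 85.1]
tcp_rot: [3.141, 0.003, 0.113]
ft_force: [-0.4, -0.3, -0.1]
opening: 0.372
grip_force: 29.9
```

```bash
python3 - <<'E'
from m import *
go(497.4,270.5,12,0.8)
d=cam('scene'); B=d['frame'][:,:,::-1]; A=cam('top')['frame'][:,:,::-1]
z=lambda im,x,y,w,h: cv2.resize(im[y:y+h,x:x+w],(400,300),interpolation=cv2.INTER_CUBIC)
cv2.imwrite('pics/z6.png',np.hstack([z(A,150,185,120,90),z(B,150,260,160,120)]))
E
```

```text
at [480.7 263.   85.1] psi 6.46 shift [17.6 -5.6 73. ] roll 5.7 t 11.75 F [-0.4 -0.3 -0.1] op 0.372 g 29.9
```

View pics/z6.png

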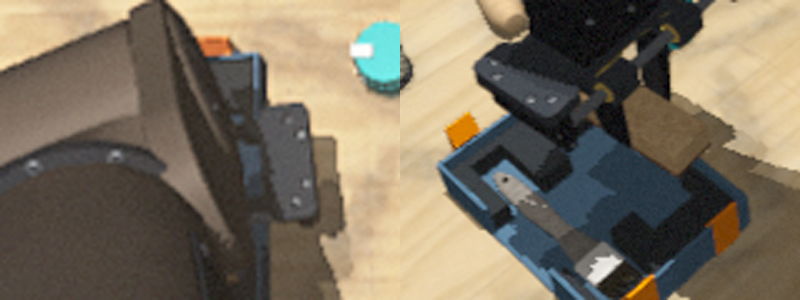

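>>> arm_command:
  targets:
    - [8,-3,0,5.7,0]
    - [17.6,-5.6,15,5.7,0]
    - [17.6,-5.6,25,5.7,0]
    - [17.6,-5.6,25,5.7,0]
    - [17.6,-5.6,25,5.7,0]

```text
t: 12.35
eef_pos: [497.7, 270.6, 61.3]
tcp_rot: [3.141, 0.0, 0.013]
ft_force: [0.5, -0.3, -0.8]
opening: 0.376
grip_force: 29.9
```

```bash
python3 - <<'E'
from m import *
go(497.4,270.5,12,0.8)
d=cam('scene'); B=d['frame'][:,:,::-1]
z=lambda im,x,y,w,h: cv2.resize(im[y:y+h,x:x+w],(800,600),interpolation=cv2.INTER_CUBIC)
cv2.imwrite('pics/z7.png',z(B,180,280,120,90))
# predicted corners of block if centred in the grip
import math
s=env.state();p=s['eef_pos'];a=s['tcp_rot'][2]
for X,Y,Z in [(-53,18,18),(-53,-18,18),(53,18,18),(53,-18,18)]:
    q=[p[0]+math.cos(a)*X-math.sin(a)*Y,p[1]+math.sin(a)*X+math.cos(a)*Y,p[2]-6+24]; print(((proj(d,q)-[180,280])*6.667).round())
E
```

```text
at [497.7 270.6  61.3] psi 0.77 shift [-0.2  0.1 49.3] roll -0.0 t 12.35 F [ 0.5 -0.3 -0.8] op 0.376 g 29.9
[454. 327.]
[558. 242.]
[196. 112.]
[300.  36.]
```

View pics/z7.png

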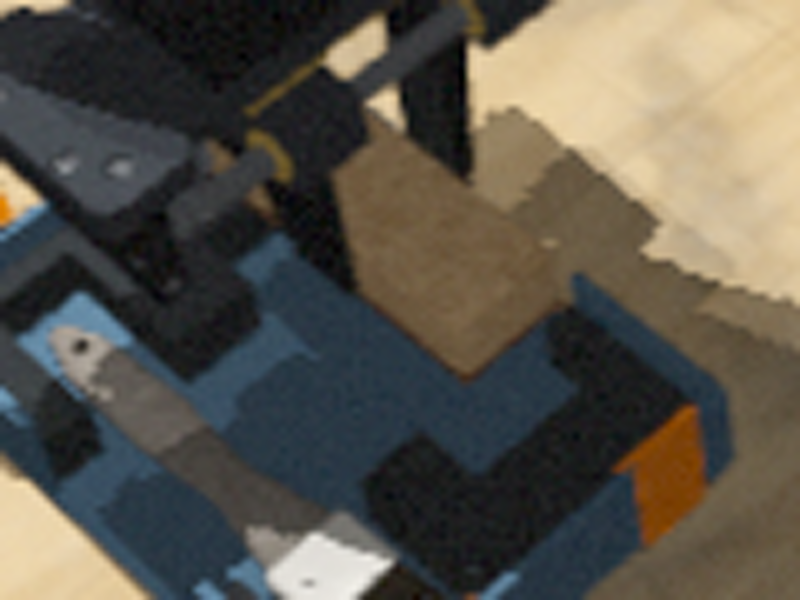

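The block sits level above its bay, and its lower front corner near (468,380) in the crop agrees with a centred grip to about 3 mm. I'll lower it.

>>> arm_command:
  targets:
    - [0,0,15,0,0]
    - [0,0,28,0,0]
    - [0,0,38,0,0]
    - [0,0,45,0,0]
    - [0,0,49,0,0]

```text
t: 12.9
eef_pos: [497.9, 270.8, 11.7]
tcp_rot: [3.141, 0.001, 0.013]
ft_force: [-9.0, -5.5, 39.8]
opening: 0.371
grip_force: 30.0
```

>>> arm_command:
  targets:
    - [0,0,0,0,0]
    - [0,0,0,0,0.4]
    - [0,0,0,0,0.5]
    - [0,0,0,0,0.6]
    - [0,0,0,0,0.6]

```text
t: 13.4
eef_pos: [498.1, 270.8, 12.2]
tcp_rot: [3.142, -0.0, 0.013]
ft_force: [-0.4, 0.5, -0.5]
opening: 0.577
grip_force: 0.0
```

>>> arm_command:
  targets:
    - [0,0,-20,0,0.6]
    - [0,0,-60,0,0.6]
    - [0,0,-110,0,0.6]
    - [0,0,-150,0,0.6]
    - [0,0,-150,0,0.5]

```text
t: 13.9
eef_pos: [499.9, 271.7, 167.4]
tcp_rot: [-3.138, -0.008, 0.013]
ft_force: [0.7, 0.4, 0.1]
opening: 0.559
grip_force: 0.0
```

>>> arm_command:
  targets:
    - [-5,48,0,0,0.5]
    - [-9,96,0,0,0.5]
    - [-14,144,0,0,0.5]
    - [-18,192,0,0,0.5]
    - [-23,240,0,0,0.5]

```text
t: 14.4
eef_pos: [477.5, 28.9, 161.6]
tcp_rot: [3.142, 0.001, 0.014]
ft_force: [0.9, 0.1, 0.3]
opening: 0.498
grip_force: 0.0
```

>>> arm_command:
  targets:
    - [-6,48,0,0,0.5]
    - [-11,96,0,0,0.5]
    - [-17,144,0,0,0.5]
    - [-22,192,0,0,0.5]
    - [-28,240,0,0,0.5]

```text
t: 14.9
eef_pos: [452.7, -211.7, 161.5]
tcp_rot: [-3.141, 0.001, 0.013]
ft_force: [0.2, 0.4, -0.2]
opening: 0.502
grip_force: 0.0
```

>>> arm_command:
  targets:
    - [-16,45,0,5,0.5]
    - [-39,97,0,5,0.5]
    - [-39,97,0,5,0.5]
    - [-39,97,0,5,0.5]
    - [-39,97,0,5,0.5]

```text
t: 15.4
eef_pos: [415.8, -306.3, 161.7]
tcp_rot: [-3.141, 0.001, -0.074]
ft_force: [0.4, -0.5, 1.5]
opening: 0.501
grip_force: 0.0
```

```bash
python3 - <<'E'
from m import *
go(417,-304.5,20,-4.3)
c=cam('top'); d=cam('scene'); A=c['frame'][:,:,::-1]; B=d['frame'][:,:,::-1]
save(c,'top8.png'); save(d,'scene8.png')
z=lambda im,x,y,w,h: cv2.resize(im[y:y+h,x:x+w],(400,300),interpolation=cv2.INTER_CUBIC)
cv2.imwrite('pics/z8.png',np.vstack([np.hstack([z(A,150,185,120,90),z(B,150,270,140,105)]),np.hstack([z(A,340,180,180,135),z(B,330,140,200,150)])]))
E
```

```text
at [ 415.8 -306.3  161.7] psi -4.23 shift [  1.2  -1.8 141.7] roll 0.1 t 15.4 F [ 0.4 -0.5  1.5] op 0.501 g 0.0
```

View pics/z8.png

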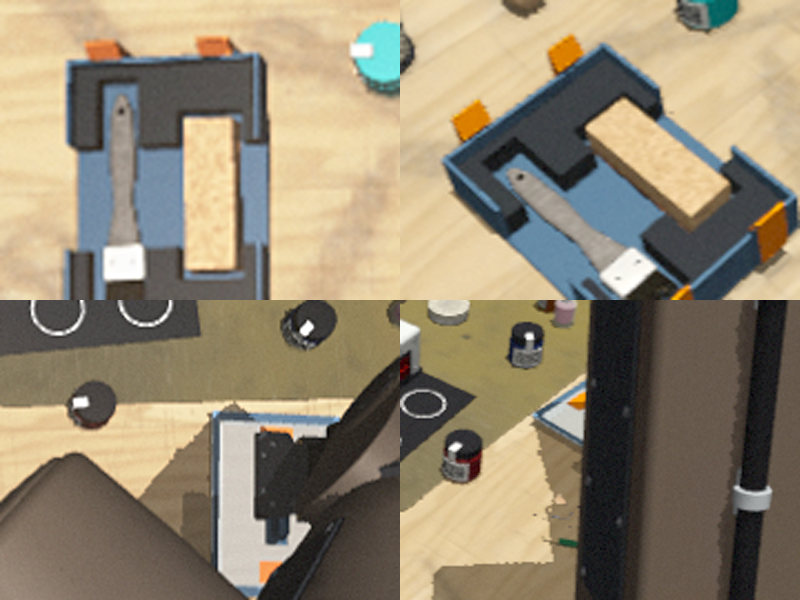

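The block is in its bay, and I'll check numerically that it is seated. The jars are unmoved and the gripper is over the cover bar.

```bash
python3 - <<'E'
from m import *
c=cam('top'); d=cam('scene')
f=lambda q:(150+q[0]*.35,270+q[1]*.35)
for z in (24,29,34,40): print(z,[onz(d,*f(q),z)[:2].round(0).tolist() for q in [(188,135),(222,98),(330,188),(292,218)]])
H,S,V=hsv(c)
m=(H>8)&(H<25)&(S>50)&(V>130)
for z in (24,29,34): R,p=rect(c,m,(200,210,226,272),z,0); print(z,R,p.min(0),p.max(0))
m2=(H>8)&(H<28)&(S>40)&(V>110); 
b=blob((m2*255).astype(np.uint8),(200,295,275,352),0)
E
```

```text
24 [[545.0, 291.0], [553.0, 256.0], [445.0, 255.0], [445.0, 286.0]]
29 [[542.0, 293.0], [549.0, 258.0], [442.0, 257.0], [443.0, 288.0]]
34 [[538.0, 294.0], [546.0, 260.0], [439.0, 259.0], [440.0, 290.0]]
40 [[534.0, 296.0], [541.0, 262.0], [435.0, 261.0], [436.0, 292.0]]
24 [498.6, 270.9, 105.7, 34.5, 0.6] [445.9073  253.36963] [551.23413 288.72592]
29 [497.8, 269.8, 105.3, 34.4, 0.6] [445.37326 252.39766] [550.25116 287.60324]
34 [497.1, 268.8, 104.8, 34.2, 0.6] [444.83926 251.42569] [549.26825 286.48056]
```

```bash
python3 - <<'E'
from m import *
c=cam('top'); c['frame']=cv2.imread('pics/top0.png')[:,:,::-1].copy(); H,S,V=hsv(c)
o=((H>8)&(H<20)&(S>110)).astype(np.uint8)*255
P=[]
for r in ((450,230,480,252),(448,292,478,312)):
    b=blob(o,r,0); P.append(onz(c,*cen(b),14)); print(cv2.contourArea(b),cen(b),P[-1].round(1))
print((P[0]+P[1])/2, P[0]-P[1])
d=cam('scene'); 
E
```

```text
110.0 (463.9909090909091, 241.46363636363637) [ 487.1 -310.4   14. ]
114.5 (464.0931586608442, 302.13100436681225) [ 347.4 -300.8   14. ]
[ 417.25125224 -305.57458137   14.        ] [139.62913582  -9.6212642    0.        ]
```

>>> arm_command:
  targets:
    - [1,-1.5,40,0,0.45]
    - [1,-1.5,80,0,0.45]
    - [1,-1.5,115,0,0.45]
    - [1,-1.5,135,0,0.45]
    - [1,-1.5,141,0,0.45]

```text
t: 16.2
eef_pos: [416.4, -304.9, 19.3]
tcp_rot: [-3.14, 0.002, -0.073]
ft_force: [0.2, 1.2, 0.6]
opening: 0.448
grip_force: 0.0
```

>>> arm_command:
  targets:
    - [0,0,0,0,0.2]
    - [0,0,0,0,0]
    - [0,0,0,0,0]
    - [0,0,0,0,0]
    - [0,0,0,0,0]

```text
t: 16.7
eef_pos: [417.0, -306.1, 21.9]
tcp_rot: [3.141, -0.001, -0.074]
ft_force: [-0.3, 1.8, 7.3]
opening: 0.123
grip_force: 30.0
```

>>> arm_command:
  targets:
    - [0,0,-15,0,0]
    - [0,0,-45,0,0]
    - [0,0,-80,0,0]
    - [0,0,-115,0,0]
    - [0,0,-140,0,0]

```text
t: 17.2
eef_pos: [416.9, -306.0, 163.5]
tcp_rot: [3.14, -0.001, -0.074]
ft_force: [0.4, -0.4, -0.9]
opening: 0.124
grip_force: 30.0
```

>>> arm_command:
  targets:
    - [4,-44,0,0,0]
    - [9,-90,0,0,0]
    - [13,-138,0,0,0]
    - [18,-186,0,0,0]
    - [22,-232,0,0,0]

```text
t: 17.7
eef_pos: [455.8, -74.3, 161.4]
tcp_rot: [3.141, -0.001, -0.074]
ft_force: [1.3, -0.5, -1.3]
opening: 0.124
grip_force: 30.0
```

>>> arm_command:
  targets:
    - [4,-44,0,0,0]
    - [9,-90,0,0,0]
    - [13,-138,0,0,0]
    - [18,-186,0,0,0]
    - [22,-232,0,0,0]

```text
t: 18.2
eef_pos: [494.9, 155.7, 161.4]
tcp_rot: [3.142, -0.0, -0.074]
ft_force: [1.8, -0.2, -0.8]
opening: 0.127
grip_force: 30.0
```

```bash
python3 - <<'E'
from m import *
go(497,300.5,120,0.8)
a=cv2.imread('pics/top8.png')[:,:,::-1].copy(); c=cam('top'); d=cam('scene'); c['frame']=a; d['frame']=cv2.imread('pics/scene8.png')[:,:,::-1].copy()
for n,k in (('top',c),('scene',d)):
    H,S,V=hsv(k); o=((H>4)&(H<20)&(S>150)&(V>90)).astype(np.uint8)*255
    cs,_=cv2.findContours(o[:,:300],cv2.RETR_EXTERNAL,cv2.CHAIN_APPROX_NONE)
    for b in cs:
        if cv2.contourArea(b)>6: print(n,cv2.contourArea(b),np.round(cen(b),1),[onz(k,*cen(b),z)[:2].round(1).tolist() for z in (36,45,50)])
# outer rim: blue mask contour lines on top pic at given heights
H,S,V=hsv(c); m=(((H>95)&(H<118)&(S>60))|(V<75))
b=blob((m*255).astype(np.uint8),(160,190,240,300),3)[:,0,:].astype(float)
L=np.array([onz(c,u,v,36)[:2] for u,v in b]); G=np.array([onz(c,u,v,0)[:2] for u,v in b])
for nm,P,ax,f,sel in [('left y36',L,1,np.max,None),('right y0',G,1,np.min,None),('right y36',L,1,np.min,None),('back x36',L,0,np.max,None),('front x36',L,0,np.min,None),('front x0',G,0,np.min,None)]:
    o=1-ax; v=[]
    for t in np.linspace(P[:,o].min()+15,P[:,o].max()-15,12):
        q=P[abs(P[:,o]-t)<4]; 
        if len(q): v.append(f(q[:,ax]))
    print(nm,np.round(v,0))
E
```

```text
at [494.9 155.7 161.4] psi -4.23 shift [  -8.6 -144.6   41.4] roll -5.0 t 18.2 F [ 1.8 -0.2 -0.8] op 0.127 g 30.0
top 25.0 [180.  286.5] [[398.5, 340.4], [397.9, 338.0], [397.6, 336.6]]
top 23.5 [214.2 285.5] [[398.9, 263.7], [398.3, 261.8], [397.9, 260.8]]
top 35.0 [180.5 199.4] [[598.6, 343.1], [596.4, 340.7], [595.2, 339.3]]
top 37.5 [213.9 198.3] [[599.4, 266.1], [597.2, 264.2], [596.0, 263.2]]
scene 142.0 [246.9 380.9] [[394.0, 340.5], [389.3, 343.0], [386.8, 344.4]]
scene 116.0 [279.8 351.3] [[395.2, 264.4], [390.6, 267.9], [388.0, 269.9]]
scene 90.0 [174.5 311.8] [[604.0, 339.8], [596.6, 342.3], [592.6, 343.7]]
scene 81.5 [207.3 288.5] [[604.9, 263.2], [597.6, 266.7], [593.5, 268.6]]
scene 8.5 [ 59.6 252.6] [[917.2, 414.9], [905.8, 416.5], [899.5, 417.4]]
left y36 [350. 350. 350. 355. 356. 356. 356. 356. 366. 366. 366. 367.]
right y0 [235. 237. 237. 237. 237. 237. 237. 237. 235. 237. 238. 238.]
right y36 [228. 231. 231. 231. 231. 231. 231. 231. 229. 231. 231. 231.]
back x36 [592. 593. 591. 591. 591. 591. 591. 592. 592. 590. 588. 591.]
front x36 [404. 588. 588. 586. 586. 586. 587. 415. 415. 415. 413. 413.]
front x0 [406. 502. 596. 594. 594. 595. 595. 418. 418. 418. 416. 416.]
```

>>> arm_command:
  targets:
    - [-2,-44,0,-2,0]
    - [-5,-88,0,-4,0]
    - [-8.7,-130,0,-5,0]
    - [-8.7,-145.3,0,-5,0]
    - [-8.7,-145.3,0,-5,0]

```text
t: 18.8
eef_pos: [496.8, 300.2, 160.9]
tcp_rot: [3.141, 0.0, 0.015]
ft_force: [0.0, -0.2, -1.8]
opening: 0.124
grip_force: 30.0
```

>>> arm_command:
  targets:
    - [0,0,20,0,0]
    - [0,0,45,0,0]
    - [0,0,65,0,0]
    - [0,0,75,0,0]
    - [0,0,75,0,0]

```text
t: 19.3
eef_pos: [496.8, 297.7, 85.2]
tcp_rot: [3.14, 0.002, 0.012]
ft_force: [-0.4, -0.6, -1.4]
opening: 0.122
grip_force: 30.0
```

```bash
python3 - <<'E'
from m import *
go(497,301.2,54,0.8)
d=cam('scene'); c=cam('top'); A=c['frame'][:,:,::-1]; B=d['frame'][:,:,::-1]
z=lambda im,x,y,w,h: cv2.resize(im[y:y+h,x:x+w],(400,300),interpolation=cv2.INTER_CUBIC)
cv2.imwrite('pics/z9.png',np.hstack([z(A,150,185,120,90),z(B,140,250,180,135)]))
E
```

```text
at [496.8 297.7  85.2] psi 0.69 shift [ 0.3 -3.5 31.2] roll -0.1 t 19.3 F [-0.4 -0.6 -1.4] op 0.122 g 30.0
```

View pics/z9.png

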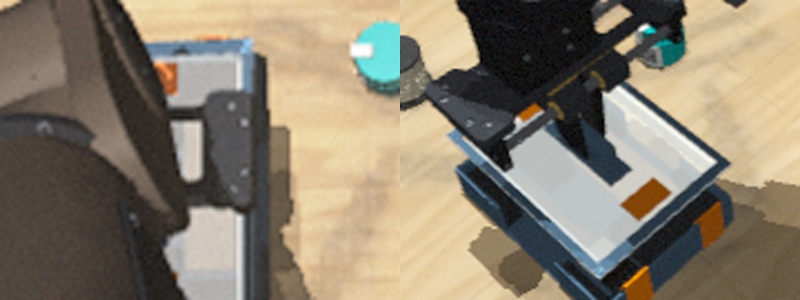

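The cover is level over the tray with its pads toward both ends. TCP y is 3.5 mm off, so I'll correct that and lower gently.

>>> arm_command:
  targets:
    - [0.3,-3.5,0,0,0]
    - [0.3,-3.5,0,0,0]
    - [0.3,-3.5,6,0,0]
    - [0.3,-3.5,11,0,0]
    - [0.3,-3.5,15,0,0]

```text
t: 19.9
eef_pos: [497.1, 302.6, 70.5]
tcp_rot: [3.141, 0.0, 0.013]
ft_force: [-0.0, -0.1, -1.8]
opening: 0.122
grip_force: 30.0
```

>>> arm_command:
  targets:
    - [0,0,3,0,0]
    - [0,0,6,0,0]
    - [0,0,9,0,0]
    - [0,0,11,0,0]
    - [0,0,11,0,0]

```text
t: 20.4
eef_pos: [497.2, 302.6, 59.8]
tcp_rot: [3.141, 0.0, 0.013]
ft_force: [0.3, 0.6, -1.2]
opening: 0.128
grip_force: 30.0
```

>>> arm_command:
  targets:
    - [0,1.2,0,0,0]
    - [0,1.2,1.5,0,0]
    - [0,1.2,3,0,0]
    - [0,1.2,4.5,0,0]
    - [0,1.2,4.5,0,0]

```text
t: 20.9
eef_pos: [497.5, 301.5, 55.7]
tcp_rot: [-3.142, -0.0, 0.013]
ft_force: [1.1, -0.3, -0.8]
opening: 0.125
grip_force: 30.0
```

>>> arm_command:
  targets:
    - [0,0,1,0,0]
    - [0,0,2,0,0]
    - [0,0,2,0,0]

```text
t: 21.2
eef_pos: [497.9, 301.7, 54.3]
tcp_rot: [-3.141, -0.002, 0.013]
ft_force: [-0.7, -0.1, 5.8]
opening: 0.125
grip_force: 30.0
```

>>> arm_command:
  targets:
    - [0,0,0,0,0.15]
    - [0,0,0,0,0.3]
    - [0,0,0,0,0.3]
    - [0,0,-20,0,0.3]
    - [0,0,-55,0,0.3]

```text
t: 21.7
eef_pos: [496.3, 300.9, 107.2]
tcp_rot: [3.14, 0.004, 0.013]
ft_force: [0.7, -0.7, 0.3]
opening: 0.299
grip_force: 0.0
```

>>> arm_command:
  targets:
    - [-20,0,-5,0,0]
    - [-50,0,-5,0,0]
    - [-70,0,-5,0,0]
    - [-70,0,-5,0,0]
    - [-70,0,-5,0,0]

```text
t: 22.2
eef_pos: [427.9, 300.8, 113.8]
tcp_rot: [-3.141, -0.001, 0.014]
ft_force: [0.8, 0.1, -0.0]
opening: 0.005
grip_force: 0.0
```

```bash
python3 - <<'E'
from m import *
go(427,301.2,55,0.8)
d=cam('scene'); c=cam('top'); A=c['frame'][:,:,::-1]; B=d['frame'][:,:,::-1]
z=lambda im,x,y,w,h: cv2.resize(im[y:y+h,x:x+w],(400,300),interpolation=cv2.INTER_CUBIC)
cv2.imwrite('pics/z10.png',np.hstack([z(A,150,185,120,90),z(B,140,250,180,135)]))
for k in (c,d):
  H,S,V=hsv(k); o=((H>5)&(H<20)&(S>140)&(V>70)).astype(np.uint8)*255
  cs,_=cv2.findContours(o[180:420,130:320].copy(),cv2.RETR_EXTERNAL,cv2.CHAIN_APPROX_NONE)
  for b in cs:
    if cv2.contourArea(b)>30:
        u,v=np.add(cen(b),(130,180)); print(cv2.contourArea(b),(round(u),round(v)),onz(k,u,v,47).round(1))
E
```

```text
at [427.9 300.8 113.8] psi 0.78 shift [-0.9 -0.4 58.8] roll -0.0 t 22.2 F [ 0.8  0.1 -0. ] op 0.005 g 0.0
99.5 (197, 211) [567.7 302.6  47. ]
159.0 (247, 381) [388.3 342.7  47. ]
164.5 (250, 351) [428.1 302.2  47. ]
133.5 (280, 351) [389.6 267.6  47. ]
```

View pics/z10.png

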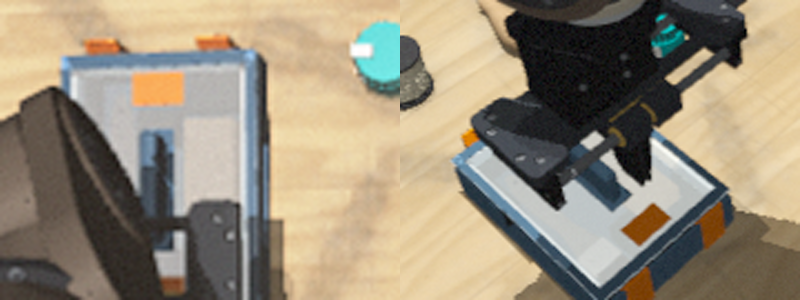

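The cover rests level on the clips, with pad centres at (428,302) and (568,302.6), so the cover is at about (497.9,302.4). Now I'll press the front pad.

>>> arm_command:
  targets:
    - [0,-1.2,30,0,0]
    - [0,-1.2,55,0,0]
    - [0,-1.2,63,0,0]
    - [0,-1.2,65,0,0]
    - [0,-1.2,67,0,0]

```text
t: 22.8
eef_pos: [428.0, 301.8, 47.0]
tcp_rot: [-3.141, -0.001, 0.013]
ft_force: [-0.3, -0.0, 0.1]
opening: 0.004
grip_force: 0.0
```

>>> arm_command:
  targets:
    - [0,0,1,0,0]
    - [0,0,2,0,0]
    - [0,0,3,0,0]
    - [0,0,3,0,0]

```text
t: 23.2
eef_pos: [428.2, 302.1, 44.9]
tcp_rot: [-3.14, -0.003, 0.013]
ft_force: [0.7, -0.1, 4.6]
opening: 0.01
grip_force: 2.6
```

>>> arm_command:
  targets:
    - [0,0,1,0,0]
    - [0,0,2,0,0]
    - [0,0,3,0,0]
    - [0,0,3,0,0]

```text
t: 23.6
eef_pos: [427.3, 301.7, 40.8]
tcp_rot: [3.142, -0.0, 0.013]
ft_force: [0.3, 0.5, 0.8]
opening: 0.004
grip_force: 0.3
```

>>> arm_command:
  targets:
    - [0,0,1,0,0]
    - [0,0,2,0,0]
    - [0,0,2,0,0]

```text
t: 23.9
eef_pos: [427.4, 301.8, 40.1]
tcp_rot: [-3.141, -0.001, 0.013]
ft_force: [-5.0, -3.0, 22.1]
opening: 0.009
grip_force: 11.4
```

>>> arm_command:
  targets:
    - [0,0,-15,0,0]
    - [0,0,-55,0,0]
    - [0,0,-75,0,0]
    - [40,0,-75,0,0]
    - [80,0,-75,0,0]

```text
t: 24.4
eef_pos: [508.0, 303.1, 114.8]
tcp_rot: [-3.141, -0.001, 0.014]
ft_force: [-0.1, 0.5, 0.3]
opening: 0.007
grip_force: 0.0
```

>>> arm_command:
  targets:
    - [40,0,0,0,0]
    - [60,0,0,0,0]
    - [60,0,25,0,0]
    - [60,0,50,0,0]
    - [60,0,60,0,0]

```text
t: 24.9
eef_pos: [566.2, 303.0, 51.2]
tcp_rot: [3.14, 0.004, 0.013]
ft_force: [-0.1, -0.2, -0.1]
opening: 0.003
grip_force: 0.0
```

>>> arm_command:
  targets:
    - [0,0,3,0,0]
    - [0,0,5,0,0]
    - [0,0,7,0,0]
    - [0,0,9,0,0]
    - [0,0,9,0,0]

```text
t: 25.4
eef_pos: [567.4, 303.6, 45.0]
tcp_rot: [-3.141, -0.001, 0.013]
ft_force: [0.1, 0.7, 0.2]
opening: 0.008
grip_force: 0.0
```

>>> arm_command:
  targets:
    - [0,1,1,0,0]
    - [0,1,2,0,0]
    - [0,1,3,0,0]
    - [0,1,3,0,0]

```text
t: 25.8
eef_pos: [567.5, 302.6, 41.6]
tcp_rot: [3.142, -0.0, 0.013]
ft_force: [0.8, -1.2, 1.7]
opening: 0.004
grip_force: 0.4
```

>>> arm_command:
  targets:
    - [0,0,1,0,0]
    - [0,0,2,0,0]
    - [0,0,2,0,0]

```text
t: 26.1
eef_pos: [567.2, 302.4, 39.4]
tcp_rot: [3.141, 0.0, 0.013]
ft_force: [-0.0, 0.1, 1.0]
opening: 0.007
grip_force: 0.0
```

>>> arm_command:
  targets:
    - [0,0,0.7,0,0]
    - [0,0,1.4,0,0]
    - [0,0,1.4,0,0]

```text
t: 26.4
eef_pos: [567.2, 302.5, 39.3]
tcp_rot: [3.141, -0.0, 0.013]
ft_force: [-3.7, -1.9, 13.1]
opening: 0.003
grip_force: 6.3
```

>>> arm_command:
  targets:
    - [0,0,-15,0,0]
    - [0,0,-55,0,0]
    - [0,0,-75,0,0]
    - [-40,0,-75,0,0]
    - [-80,0,-75,0,0]

```text
t: 26.9
eef_pos: [486.8, 301.3, 114.2]
tcp_rot: [-3.141, -0.002, 0.012]
ft_force: [0.1, -0.5, -0.6]
opening: 0.008
grip_force: 0.0
```

>>> arm_command:
  targets:
    - [-40,0,0,0,0]
    - [-60,0,0,0,0]
    - [-60,0,30,0,0]
    - [-60,0,60,0,0]
    - [-60,0,72,0,0]

```text
t: 27.4
eef_pos: [426.7, 300.4, 39.9]
tcp_rot: [3.141, 0.002, 0.013]
ft_force: [0.6, -0.2, -0.2]
opening: 0.006
grip_force: 0.0
```

>>> arm_command:
  targets:
    - [0,0,1,0,0]
    - [0,0,2,0,0]
    - [0,0,3,0,0]
    - [0,0,3.5,0,0]
    - [0,0,3.5,0,0]

```text
t: 27.9
eef_pos: [427.7, 300.8, 39.3]
tcp_rot: [-3.141, -0.001, 0.013]
ft_force: [-3.8, -2.7, 13.1]
opening: 0.004
grip_force: 6.9
```

The cover gives the same hard stop at both ends (39.3 mm ≈ 25+14). Next are the jars, moving away and re-measuring.

>>> arm_command:
  targets:
    - [0,0,-15,0,0]
    - [0,0,-60,0,0]
    - [0,0,-100,0,0.3]
    - [10,40,-100,-8.5,0.75]
    - [20,85,-100,-17,0.75]

```text
t: 28.4
eef_pos: [448.2, 220.6, 139.6]
tcp_rot: [-3.142, -0.004, 0.3]
ft_force: [0.3, -0.4, 0.1]
opening: 0.2
grip_force: 0.0
```

>>> arm_command:
  targets:
    - [-5,42,0,-8.5,0.75]
    - [-10,85,0,-17,0.75]
    - [-16,127,0,-25.5,0.75]
    - [-21,170,0,-34,0.75]
    - [-26,212,0,-42.5,0.75]

```text
t: 28.9
eef_pos: [483.3, 13.9, 138.5]
tcp_rot: [3.14, -0.001, 0.967]
ft_force: [0.5, 0.6, 1.2]
opening: 0.624
grip_force: 0.0
```

```bash
cat >> m.py <<'E'
def jars(c,roi):
    "find jars by the white seal: print candidates"
    pass
E
python3 - <<'E'
from m import *
go(525,-117.8,120,95.1)
d=cam('scene'); c=cam('top'); A=c['frame'][:,:,::-1]; B=d['frame'][:,:,::-1]; save(c,'top11.png'); save(d,'scene11.png')
for n,u,v in (('j1',381,227),('j3',479,190)):
    try: print(n,jar(c,u,v))
    except Exception as e: print(n,e)
z=lambda im,x,y,w,h: cv2.resize(im[y:y+h,x:x+w],(400,300),interpolation=cv2.INTER_CUBIC)
cv2.imwrite('pics/z11.png',np.vstack([np.hstack([z(A,150,185,120,90),z(B,140,250,180,135)]),np.hstack([z(A,310,120,200,150),z(B,280,110,200,150)])]))
E
```

```text
at [483.3  13.9 138.5] psi 55.4 shift [-84.7 109.1  18.6] roll -39.7 t 28.9 F [0.5 0.6 1.2] op 0.624 g 0.0
j1 (array([ 519., -111.]), array([ 524.2, -103.7]), 8.9, 54.7, 429, 19)
j3 (array([ 605.6, -349.9]), array([ 594.9, -340.1]), 14.5, 137.5, 376, 16)
```

View pics/z11.png

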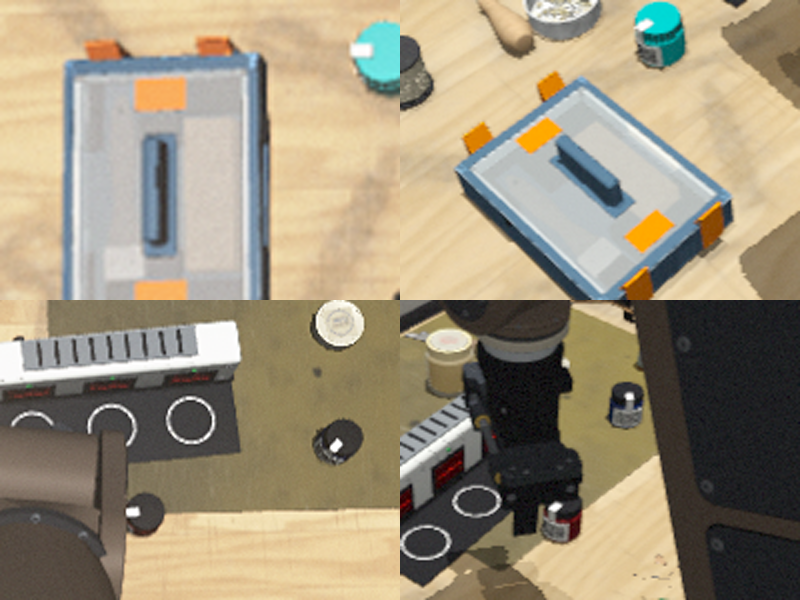

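The cover is snapped home, level in both views. jar_1's seal is unmoved at (524,-104) and jar_3 is unmoved. Moving over jar_1.

>>> arm_command:
  targets:
    - [-17,22,0,-8.5,0.85]
    - [-34,44,0,-17,0.85]
    - [-51,66,0,-25.5,0.85]
    - [-68,88,0,-34,0.85]
    - [-84.7,109,0,-39.7,0.85]

```text
t: 29.5
eef_pos: [524.3, -116.7, 138.3]
tcp_rot: [3.141, 0.0, 1.659]
ft_force: [-0.5, 0.1, -0.3]
opening: 0.852
grip_force: 0.0
```

>>> arm_command:
  targets:
    - [0,0,0,0,0.85]
    - [0,0,20,0,0.85]
    - [0,0,40,0,0.85]

```text
t: 29.8
eef_pos: [524.0, -115.4, 98.0]
tcp_rot: [3.14, 0.001, 1.651]
ft_force: [-0.2, 0.0, -0.9]
opening: 0.849
grip_force: 0.0
```

```bash
python3 - <<'E'
from m import *
go(525,-117.8,8,95.1)
E
```

```text
at [ 524.  -115.4   98. ] psi 94.62 shift [-2.4  0.6 90. ] roll -0.5 t 29.8 F [-0.2  0.  -0.9] op 0.849 g 0.0
```

>>> arm_command:
  targets:
    - [-1.5,0.6,25,-0.5,0.85]
    - [-1.5,0.6,55,-0.5,0.85]
    - [-1.5,0.6,80,-0.5,0.85]
    - [-1.5,0.6,90,-0.5,0.85]
    - [-1.5,0.6,90,-0.5,0.85]

```text
t: 30.3
eef_pos: [524.2, -116.8, 7.2]
tcp_rot: [-3.14, -0.001, 1.662]
ft_force: [-0.4, -0.7, -0.8]
opening: 0.85
grip_force: 0.0
```

>>> arm_command:
  targets:
    - [0,0,0,0,0.5]
    - [0,0,0,0,0]
    - [0,0,0,0,0]
    - [0,0,0,0,0]
    - [0,0,0,0,0]

```text
t: 30.8
eef_pos: [524.9, -117.7, 8.2]
tcp_rot: [3.141, 0.0, 1.663]
ft_force: [1.3, 0.3, 0.8]
opening: 0.487
grip_force: 0.7
```

>>> arm_command:
  targets:
    - [0,0,-15,0,0]
    - [0,0,-50,0,0]
    - [0,0,-85,0,0]
    - [0,0,-110,0,0]
    - [0,0,-110,0,0]

```text
t: 31.3
eef_pos: [525.9, -118.0, 120.8]
tcp_rot: [3.137, 0.002, 1.663]
ft_force: [-1.0, -0.6, -0.4]
opening: 0.475
grip_force: 30.0
```

```bash
python3 - <<'E'
from m import *
go(627.1,6.8,60,4.3)
E
```

```text
at [ 525.9 -118.   120.8] psi 95.29 shift [115.1 112.   61.1] roll 91.0 t 31.3 F [-1.  -0.6 -0.4] op 0.475 g 30.0
```

>>> arm_command:
  targets:
    - [23,22,0,8.5,0]
    - [46,45,0,17,0]
    - [69,67,0,25.5,0]
    - [92,90,0,34,0]
    - [115,112,0,42.5,0]

```text
t: 31.8
eef_pos: [625.8, 8.4, 116.3]
tcp_rot: [-3.14, 0.001, 0.915]
ft_force: [0.6, -0.4, -0.8]
opening: 0.477
grip_force: 30.0
```

>>> arm_command:
  targets:
    - [0,0,0,8.5,0]
    - [0,0,0,17,0]
    - [0,0,0,25.5,0]
    - [0,0,0,34,0]
    - [0,0,0,42.5,0]

```text
t: 32.3
eef_pos: [625.0, 7.3, 116.2]
tcp_rot: [-3.141, 0.002, 0.173]
ft_force: [0.3, 0.8, -0.7]
opening: 0.478
grip_force: 30.0
```

>>> arm_command:
  targets:
    - [0,0,10,6,0]
    - [0,0,30,6,0]
    - [0,0,50,6,0]
    - [0,0,50,6,0]

```text
t: 32.7
eef_pos: [623.7, 7.3, 64.2]
tcp_rot: [-3.141, 0.006, 0.075]
ft_force: [-0.2, 0.3, -0.4]
opening: 0.479
grip_force: 30.0
```

```bash
python3 - <<'E'
from m import *
go(627.1,6.8,11.5,4.3)
E
```

```text
at [623.7   7.3  64.2] psi 4.28 shift [ 3.6  0.8 52.7] roll -0.0 t 32.7 F [-0.2  0.3 -0.4] op 0.479 g 30.0
```

>>> arm_command:
  targets:
    - [2.5,0.5,15,0,0]
    - [2.5,0.5,32,0,0]
    - [2.5,0.5,44,0,0]
    - [2.5,0.5,50,0,0]
    - [2.5,0.5,52.5,0,0]

```text
t: 33.2
eef_pos: [628.0, 6.9, 14.7]
tcp_rot: [-3.142, 0.001, 0.075]
ft_force: [-0.0, -0.1, -1.0]
opening: 0.481
grip_force: 30.0
```

>>> arm_command:
  targets:
    - [0,0,0,0,0]
    - [0,0,0,0,0.5]
    - [0,0,0,0,0.6]
    - [0,0,0,0,0.75]
    - [0,0,0,0,0.75]

```text
t: 33.7
eef_pos: [628.2, 6.9, 15.6]
tcp_rot: [3.141, -0.001, 0.075]
ft_force: [-0.4, 0.9, 0.3]
opening: 0.698
grip_force: 0.0
```

>>> arm_command:
  targets:
    - [0,0,-20,0,0.75]
    - [0,0,-60,0,0.75]
    - [0,0,-100,0,0.75]
    - [0,0,-130,0,0.75]

```text
t: 34.1
eef_pos: [628.4, 6.9, 147.8]
tcp_rot: [3.141, -0.002, 0.075]
ft_force: [-0.2, -0.2, -0.4]
opening: 0.75
grip_force: 0.0
```

>>> arm_command:
  targets:
    - [-3,24,0,-8.5,0.85]
    - [-7,48,0,-17,0.85]
    - [-10,71,0,-25.5,0.85]
    - [-14,95,0,-34,0.85]
    - [-17,119,0,-42.5,0.85]

```text
t: 34.6
eef_pos: [619.8, -113.9, 145.4]
tcp_rot: [3.141, -0.0, 0.823]
ft_force: [-0.0, 1.0, -0.5]
opening: 0.848
grip_force: 0.0
```

>>> arm_command:
  targets:
    - [-19,15,0,-8.5,0.85]
    - [-37,30,0,-17,0.85]
    - [-56,46,0,-25.5,0.85]
    - [-74,61,0,-34,0.85]
    - [-93,76,0,-42.5,0.85]

```text
t: 35.1
eef_pos: [611.6, -233.8, 145.4]
tcp_rot: [3.141, 0.0, 1.565]
ft_force: [0.3, 0.7, -0.1]
opening: 0.845
grip_force: 0.0
```

>>> arm_command:
  targets:
    - [-23,-1,0,-8.5,0.85]
    - [-47,-2,0,-17,0.85]
    - [-70,-4,0,-25.5,0.85]
    - [-94,-5,0,-34,0.85]
    - [-117,-6,0,-42.5,0.85]

```text
t: 35.6
eef_pos: [604.1, -350.8, 145.4]
tcp_rot: [-3.142, 0.0, 2.306]
ft_force: [-0.0, -0.5, 0.2]
opening: 0.849
grip_force: 0.0
```

>>> arm_command:
  targets:
    - [0,0,0,-8,0.85]
    - [0,0,20,-8,0.85]
    - [0,0,40,-8,0.85]
    - [0,0,40,-8,0.85]

```text
t: 36.0
eef_pos: [603.2, -349.1, 102.8]
tcp_rot: [-3.141, -0.004, 2.44]
ft_force: [-0.6, 0.4, -0.7]
opening: 0.852
grip_force: 0.0
```

```bash
python3 - <<'E'
from m import *
go(605.6,-350,8,137)
d=cam('scene'); c=cam('top'); A=c['frame'][:,:,::-1]; B=d['frame'][:,:,::-1]; save(c,'top12.png'); save(d,'scene12.png')
H,S,V=hsv(c); w=((S<60)&(V>150)).astype(np.uint8)*255
z=lambda im,x,y,w,h: cv2.resize(im[y:y+h,x:x+w],(400,300),interpolation=cv2.INTER_CUBIC)
cv2.imwrite('pics/z12.png',np.vstack([np.hstack([z(A,290,120,100,75),z(B,230,140,180,135)]),np.hstack([z(A,410,130,140,105),z(B,340,110,120,90)])]))
E
```

```text
at [ 603.2 -349.1  102.8] psi 139.78 shift [-2.8  0.9 94.8] roll 2.8 t 36.0 F [-0.6  0.4 -0.7] op 0.852 g 0.0
```

View pics/z12.png

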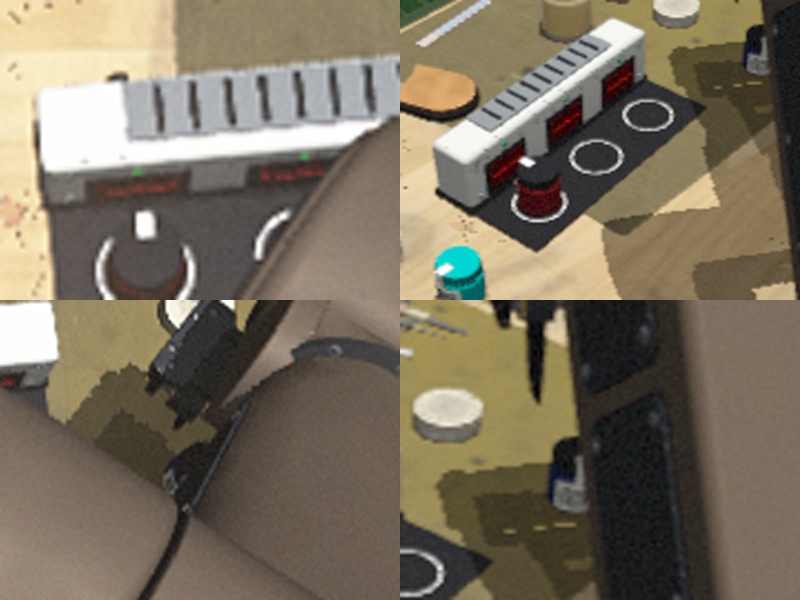

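jar_1 stands in the left ring, its seal toward the lit window (top view px about (326,176)). jar_3 is still at scene px (391,162). That was my last picture, so I'll check numerically from here. Next I'll grasp jar_3.

>>> arm_command:
  targets:
    - [-2,0.9,25,2.5,0.85]
    - [-2,0.9,55,2.5,0.85]
    - [-2,0.9,80,2.5,0.85]
    - [-2,0.9,94,2.5,0.85]
    - [-2,0.9,95,2.5,0.85]

```text
t: 36.6
eef_pos: [606.2, -350.2, 9.5]
tcp_rot: [-3.141, -0.001, 2.396]
ft_force: [-1.2, -0.8, -0.2]
opening: 0.85
grip_force: 0.0
```

>>> arm_command:
  targets:
    - [0,0,0,0,0.5]
    - [0,0,0,0,0]
    - [0,0,0,0,0]
    - [0,0,0,0,0]
    - [0,0,0,0,0]

```text
t: 37.1
eef_pos: [606.6, -350.5, 10.8]
tcp_rot: [3.142, 0.001, 2.396]
ft_force: [1.6, 0.8, 1.3]
opening: 0.486
grip_force: 0.8
```

>>> arm_command:
  targets:
    - [0,0,-15,0,0]
    - [0,0,-50,0,0]
    - [0,0,-85,0,0]
    - [0,0,-110,0,0]
    - [0,0,-110,0,0]

```text
t: 37.6
eef_pos: [607.8, -351.2, 125.3]
tcp_rot: [3.141, 0.007, 2.396]
ft_force: [0.2, -0.2, -0.3]
opening: 0.484
grip_force: 30.0
```

```bash
python3 - <<'E'
from m import *
go(641.3,-182.7,60,4.3)
E
```

```text
at [ 607.8 -351.2  125.3] psi 137.3 shift [ 90.1 146.5  64.8] roll 133.0 t 37.6 F [ 0.2 -0.2 -0.3] op 0.484 g 30.0
```

>>> arm_command:
  targets:
    - [18,29,0,8.5,0]
    - [36,59,0,17,0]
    - [54,88,0,25.5,0]
    - [72,117,0,34,0]
    - [90,146,0,42.5,0]

```text
t: 38.1
eef_pos: [639.0, -180.5, 119.6]
tcp_rot: [-3.14, -0.0, 1.648]
ft_force: [0.8, -0.4, -1.0]
opening: 0.479
grip_force: 30.0
```

>>> arm_command:
  targets:
    - [0,0,0,8.5,0]
    - [0,0,0,17,0]
    - [0,0,0,25.5,0]
    - [0,0,0,34,0]
    - [0,0,0,42.5,0]

```text
t: 38.6
eef_pos: [638.9, -181.8, 119.6]
tcp_rot: [-3.14, 0.0, 0.907]
ft_force: [-1.1, 0.3, -1.7]
opening: 0.477
grip_force: 30.0
```

>>> arm_command:
  targets:
    - [0,0,0,8.5,0]
    - [0,0,0,17,0]
    - [0,0,0,25.5,0]
    - [0,0,0,34,0]
    - [0,0,0,42.5,0]

```text
t: 39.1
eef_pos: [638.9, -181.9, 119.6]
tcp_rot: [-3.141, 0.001, 0.165]
ft_force: [-0.1, 0.1, -1.1]
opening: 0.478
grip_force: 30.0
```

>>> arm_command:
  targets:
    - [0,0,10,5.5,0]
    - [0,0,30,5.5,0]
    - [0,0,50,5.5,0]
    - [0,0,50,5.5,0]
    - [0,0,50,5.5,0]

```text
t: 39.6
eef_pos: [639.2, -182.0, 70.1]
tcp_rot: [-3.141, 0.001, 0.075]
ft_force: [-0.8, 0.8, -1.1]
opening: 0.479
grip_force: 30.0
```

```bash
python3 - <<'E'
from m import *
go(641.3,-182.7,14,4.3)
E
```

```text
at [ 639.2 -182.    70.1] psi 4.29 shift [ 2.1  0.9 56.1] roll -0.0 t 39.6 F [-0.8  0.8 -1.1] op 0.479 g 30.0
```

>>> arm_command:
  targets:
    - [2,0.9,15,0,0]
    - [2,0.9,32,0,0]
    - [2,0.9,44,0,0]
    - [2,0.9,52,0,0]
    - [2,0.9,55,0,0]

```text
t: 40.1
eef_pos: [641.2, -182.7, 14.4]
tcp_rot: [-3.141, 0.001, 0.075]
ft_force: [-0.2, -0.5, -1.7]
opening: 0.479
grip_force: 30.0
```

>>> arm_command:
  targets:
    - [0,0,0.5,0,0]
    - [0,0,0.5,0,0.5]
    - [0,0,0.5,0,0.6]
    - [0,0,0.5,0,0.75]
    - [0,0,0.5,0,0.75]

```text
t: 40.6
eef_pos: [641.5, -182.8, 15.2]
tcp_rot: [3.141, -0.001, 0.075]
ft_force: [-0.0, -0.3, -0.4]
opening: 0.699
grip_force: 0.0
```

>>> arm_command:
  targets:
    - [0,0,-20,0,0.75]
    - [0,0,-60,0,0.75]
    - [0,0,-100,0,0.75]
    - [0,0,-140,0,0.75]

```text
t: 41.0
eef_pos: [641.2, -182.7, 156.4]
tcp_rot: [3.142, 0.0, 0.075]
ft_force: [0.0, -0.3, 0.1]
opening: 0.749
grip_force: 0.0
```

>>> arm_command:
  targets:
    - [-10,40,-10,0,0.75]
    - [-20,80,-20,0,0.75]
    - [-50,120,-30,0,0.75]
    - [-90,150,-40,0,0.75]
    - [-130,180,-50,0,0.75]

```text
t: 41.5
eef_pos: [526.0, -371.3, 204.5]
tcp_rot: [3.141, -0.0, 0.075]
ft_force: [0.2, -0.7, -0.7]
opening: 0.752
grip_force: 0.0
```

>>> arm_command:
  targets:
    - [0,45,0,0,0.75]
    - [0,90,0,0,0.75]
    - [0,135,0,0,0.75]
    - [0,135,0,0,0.75]
    - [0,135,0,0,0.75]

```text
t: 42.0
eef_pos: [537.0, -505.2, 203.5]
tcp_rot: [-3.141, 0.0, 0.074]
ft_force: [-0.6, 1.7, -0.1]
opening: 0.753
grip_force: 0.0
```

```bash
python3 - <<'E'
from m import *
go(500,-400,150)
d=cam('scene'); c=cam('top'); save(c,'top13.png'); save(d,'scene13.png')
a=np.radians(4.28); X=np.array([np.cos(a),np.sin(a)])
H,S,V=hsv(c); w=((S<60)&(V>150)).astype(np.uint8)*255
Hs,Ss,Vs=hsv(d); ws=((Ss<70)&(Vs>150)).astype(np.uint8)*255
for n,s in (('j1',(627.1,6.8)),('j3',(641.3,-182.7))):
    # expected seal centroid and its projections
    e=np.array([*(np.array(s)+14.6*X),51]); 
    for k,m,t in ((c,w,'top'),(d,ws,'scene')):
        p=proj(k,e); u,v=p.astype(int); 
        nn,lab,st,ce=cv2.connectedComponentsWithStats(m[v-9:v+10,u-9:u+10])
        for i in range(1,nn):
            q=ce[i]+[u-9,v-9]; g=onz(k,*q,51)[:2]; r=g-s
            print(n,t,'exp',p.round(1),'area',st[i,4],'at',q.round(1),g.round(1),'off along/across',(r@X).round(1),(r@[-X[1],X[0]]).round(1))
# body colours in scene
red=((Hs<8)|(Hs>170))&(Ss>120)&(Vs>40); blu=(Hs>108)&(Hs<130)&(Ss>100)&(Vs>25)
for n,m,s in (('j1',red,(627.1,6.8)),('j3',blu,(641.3,-182.7))):
    p=proj(d,[*s,21]); u,v=p.astype(int); b=blob((m*255).astype(np.uint8),(u-20,v-16,u+20,v+20),3)
    x,y,ww,hh=cv2.boundingRect(b); 
    R=np.array(d['world_from_camera'])[:3,0]
    l=[proj(d,[*(np.array(s)+sg*23*R[:2]/np.hypot(*R[:2])),21])[0] for sg in(-1,1)]
    print(n,'body bbox',x,y,x+ww,y+hh,'pred left/right',np.round(l,1),'pred base v',proj(d,[s[0]-23*.68,s[1]+23*.73,3]).round(1))
E
```

```text
at [ 537.  -505.2  203.5] psi 4.21 shift [ -29.1 -107.6   53.6] roll None t 42.0 F [-0.6  1.7 -0.1] op 0.753 g 0.0
j1 top exp [325.4 176. ] area 32 at [325.9 175.9] [641.8   6.7] off along/across 14.7 -1.2
j1 top exp [325.4 176. ] area 6 at [316.3 181.2] [629.9  29.1] off along/across 4.5 22.0
j1 scene exp [287.3 212.4] area 19 at [286.7 212.4] [642.6   8.8] off along/across 15.6 0.9
j3 top exp [407.5 168.1] area 31 at [408.1 168. ] [ 655.9 -183. ] off along/across 14.5 -1.4
j3 top exp [407.5 168.1] area 6 at [399.  170.2] [ 651.3 -161.7] off along/across 11.6 20.2
j3 scene exp [337.8 173.7] area 15 at [337.5 173.7] [ 656.5 -181.1] off along/across 15.2 0.4
j1 body bbox 283 220 303 237 pred left/right [282.8 302.7] pred base v [292.7 237.3]
j3 body bbox 333 181 352 197 pred left/right [333.1 351.2] pred base v [342.3 196.7]
```

Both jars agree with their predicted seal and body positions to about 1.5 mm. As a last check, I'll search all the views for a black-capped jar that the arm hid earlier (jar_2) and confirm the cover's pose.

```bash
python3 - <<'E'
from m import *
c=cam('top')
for f in ('top0','top2','top8','top11','top13'):
    c['frame']=cv2.imread(f'pics/{f}.png')[:,:,::-1].copy(); H,S,V=hsv(c)
    m=cv2.morphologyEx(((V<75)*255).astype(np.uint8),cv2.MORPH_OPEN,np.ones((5,5)))
    cs,_=cv2.findContours(m,cv2.RETR_EXTERNAL,cv2.CHAIN_APPROX_NONE); o=[]
    for b in cs:
        A=cv2.contourArea(b); (u,v),r=cv2.minEnclosingCircle(b); p=onz(c,u,v,48)
        if 120<A<600 and A/(np.pi*r*r)>.5 and 150<p[0]<1000 and abs(p[1])<700: o.append((round(u),round(v),round(A),p[:2].round().tolist()))
    print(f,o)
H,S,V=hsv(c); o=((H>8)&(H<20)&(S>110)).astype(np.uint8)*255
for r in ((187,205,210,220),(187,266,210,280)):
    b=blob(o,r,0); print(cv2.contourArea(b),onz(c,*cen(b),39).round(1))
E
```

```text
top0 [(480, 188, 218, [604.0, -347.0]), (366, 183, 221, [624.0, -84.0]), (182, 144, 272, [728.0, 338.0])]
top2 [(480, 188, 216, [604.0, -347.0]), (405, 180, 278, [630.0, -175.0]), (182, 144, 186, [729.0, 338.0])]
top8 [(480, 188, 214, [604.0, -347.0]), (404, 177, 130, [636.0, -174.0]), (180, 142, 134, [732.0, 343.0])]
top11 [(480, 188, 214, [604.0, -348.0]), (405, 180, 278, [630.0, -175.0]), (182, 144, 184, [728.0, 340.0])]
top13 []
104.5 [565.1 302.6  39. ]
113.5 [425.5 299.5  39. ]
```

```bash
python3 -c "
from cell import env
print(env.job_done(), env.state()['t'])"
```

```text
the job is handed in; nothing more can be done
the job is handed in; nothing more can be done
```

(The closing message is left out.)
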